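# Bolt the phone stand to the desk rail

### The job

The phone stand sits loose on the desk's slotted rail: lift the clamp bolt with the orange knob out of the wooden block, drop its T-head through the hole in the stand's foot into the rail's slot until its steel plate lies flat on the foot, and turn the knob clockwise so that the plate and head come square across the rail against the two stop pins. Then keep turning the knob, by feel, until the stand is clamped firmly but not overtightened, let go, and leave the stand where it was and the other things on the desk alone.

Things in the scene. Friction and masses are not known exactly. Their poses are not given: they have to be found in the camera images.
- rail: Aluminium T-slot rail screwed to the desk, 52 wide x 380 long x 32 mm high, black end caps. Origin: centre of its underside; y axis along the rail and slot, z up. The slot in its top is 15 mm wide between two lips 6 mm thick; below them a cavity 40 mm wide, 21 mm high, runs the whole length. Fixed, but its place and yaw vary.
- stand: White loose phone stand (about 0.4 kg) on the rail; skirts let it shift only along the rail. Origin: underside of its foot, 32 mm above the desk, at the centre of the foot's hole; y along the rail towards the cradle, x across. Foot 62 x 166 x 6 mm, from y = -36 to +130 mm. Post and phone cradle begin at y = +97 mm and reach 180 mm above the foot.
- hole (a point): Centre of the foot's hole at the foot's top face (38 mm above the desk), axes as the stand's. The hole is 18 mm wide (x), 42 mm long (y) and lies over the slot within about 1 mm. Two steel stop pins (6 mm across, 5 mm high) stand on the foot at x = +18, y = -14.5 mm and x = -18, y = +14.5 mm: a plate turned clockwise from lying along the rail meets them when square.
- tidy: Light wooden tidy block, 70 (x) x 100 (y) x 40 mm high, fixed. Origin: centre of its underside. A through hole 42 (x) x 18 mm (y) at its centre holds the clamp bolt upright, with the plate resting on the block's top.
- clamp: Loose clamp bolt, 0.15 kg: steel clamp plate 50 (x) x 22 (y) x 5 mm, on it an orange bar knob, below it a 10 mm shank with a T-head 34 (x) x 12 (y) x 11 mm with a rounded nose, always parallel to the plate. Origin: centre of the plate's underside, x along plate and head, z up. The nose starts 24 to 31 mm below the plate. Looks the same turned by half a turn.
- plate (a point): Same point and axes as clamp. With the plate lying on the foot the T-head hangs 1 to 8 mm clear below the rail's lips. The T-head fits the slot only when in line with it.
- knob_grip (a point): Centre of the orange bar knob, 46 (x) x 14 (y) x 32 mm high, 27 mm above the plate's underside, on the bolt's axis; x along the bar; its angle to the plate varies. Pinch it across its 14 mm width from above. It drives the nut through a rubber core (2 N m per rad, so it springs back a little when let go). The nut drags on the bolt with 0.24 N m: the whole bolt turns with it until the plate is stopped.
- mug: White mug, 80 mm across, 90 mm high; a bystander.
- mouse: Black computer mouse on a pad, 105 x 60 x 34 mm; a bystander.
- earbuds: White earbud case, 58 x 46 x 24 mm; a bystander.
- glasses_case: Cream glasses case, 160 x 62 x 42 mm; a bystander.
- eraser: Blue eraser, 45 x 22 x 13 mm; a bystander.
- spare_plate: Spare steel clamp plate without knob, 50 x 22 x 5 mm, lying on the desk; not needed.
- spare_washer: Spare steel washer, 24 mm across, 4 mm high; not needed.
- hex_key: Dark steel hex key, 75 x 26 mm, 6 mm thick; not needed.
- bolt_axis (a point): Same point as clamp. Once the plate is stopped, the nut turns on the thread: clockwise from above tightens, the head rises 5 mm per rad. After 0.2 to 1.7 rad of slack (varies, not measured) it meets the lips; then clamping grows 40 N per rad and the moment by 5 mm x this force above the drag: firm at 0.31 to 0.38 N m (15 to 28 N), overtightened beyond 0.42 (36 N). Held still it reads up to 0.05 less.
Not all that is in view belongs to the job. Of the things that look like the clamp, the middle-sized one is meant.

How it is judged:
On the way, in this order (a step that is already met when the one before it is completed fails the run):
1. the T-head is in the slot, in line with it, and the plate lies on the foot (horizontal distance between clamp and hole below 0.006 m and z of clamp in the frame of hole between -0.003 and 0.003 m and angle between clamp's own z axis and vertical below 0.12 rad and angle between the x axis of clamp and the y axis of rail, either way round below 0.4 rad), for 0.1 s.
2. plate and head are turned square across the rail, plate still on the foot (angle between the x axis of clamp and the x axis of rail, either way round below 0.14 rad and z of clamp in the frame of hole below 0.003 m and angle between clamp's own z axis and vertical below 0.12 rad), for 0.1 s.
At the end, for the whole second after the job is handed in: The clamp bolt is released and at rest in the stand's hole (within 6 mm of its centre), its plate flat on the foot (within 3 mm, tilt below 0.08 rad) and square across the rail (within 0.14 rad), clamping with more than 10 N on both foot and rail; the stand is within 20 mm of where it stood (contact force between clamp and stand above 10 N and contact force between clamp and rail above 10 N and angle between the x axis of clamp and the x axis of rail, either way round below 0.14 rad and horizontal distance between clamp and hole below 0.006 m and z of clamp in the frame of hole between -0.003 and 0.003 m and angle between clamp's own z axis and vertical below 0.08 rad and distance of stand from where it was at the start of the episode below 0.02 m and linear speed of each of clamp, stand below 0.02 m/s); the robot touches nothing.
It fails at once if the bolt is rammed or overtightened: more than 40 N on the stand's foot or the rail (contact force between clamp and stand above 40 N or contact force between clamp and rail above 40 N).
It fails at once if the stand is shoved more than 25 mm (distance of stand from where it was at the start of the episode above 0.025 m).
It fails at once if a bystander is moved more than 30 mm (distance of any of mug, mouse, earbuds, glasses_case, eraser, spare_plate, spare_washer, hex_key from where it was at the start of the episode above 0.03 m).
It also fails if it takes over 67 s, if anything falls off the work surface, if the arm or the gripper's body presses on something with over 40 N, if the wrist force passes 120 N, or if a joint passes its speed limit or range.

### The arm

A 7-joint arm with a two-finger parallel gripper is mounted at the origin on the work surface. World frame = base frame: x ahead of the robot, y to its left, z up, the work surface at z = 0. Lengths are in m, angles in rad, forces in N, time in s.
With the tool pointing down it reaches from about 0.425 to 0.925 m from the base axis. Payload 6.8 kg.
Tool frame: the origin (TCP) lies on the centre line of the jaws, within the pads' length; the fingertips stand 19 mm ahead of it and the grasp point (between the pads) is the TCP (r.tip_extent is the y of the fingertips in the tool frame, in m); y points along the fingers, z is the direction in which the jaws open and shut, and the axes are right-handed (so a half turn about y gives the same grasp; the last joint's range is limited). The gripper opens to 85 mm and grips with 20 to 120 N. Pads are 22 mm wide; open, the fingers measure 114 mm over their backs; the gripper's body (76 mm by 85 mm) begins 54 mm behind the grasp point. The pads swing forward as they close: fully open they stand 13 mm farther back than shut.
Start: joints at [-1.41, 0.477, 0.022, 1.555, -0.011, 1.109, -0.083], TCP at [0.179, 0.651, 0.223] pointing down, gripper open.
Joint ranges: [-2.96, 2.96], [-0.34, 2.1], [-1.41, 1.46], [0.24, 2.44], [-1.37, 4.51], [0.17, 1.92], [-2.96, 2.96]. Speed limits (rad/s): [2.39, 2.39, 3.14, 3.14, 3.14, 3.14, 3.14].

### API

Orientations are given as a rotation vector (axis times angle).
In Python, from bench import r gives the robot as it stands. The module is installed in compiled form; this text tells all that it offers.
- The arm moves only by the tool jog_arm, never from a script. Its argument "motion" is a list of rows, each a list of 3 entries, a list of its own where there are three numbers: the opening, from 0 (shut) to 1 (fully open), then the shift along the tool's x, y, z in m, then the turn, a rotation vector about the tool's x, y, z in degrees. A call has 1 to 10 rows; each row shifts and turns the commanded pose from where the row before left it, along the tool's axes as they then stand; what a row does not reach is not made up. A row lasts 1/12 s, in which the tool goes at most 41.7 mm and 7.16 degrees, less where a joint would pass 70% of its speed; a pose out of reach is approached as far as the arm can. A call with a gripper value outside its range is refused whole. The fingers move at their own pace and stop on an object; "force" is the grip in N (left out, the last holds). Time passes only in rows, so rows that do not move let the fingers close. It gives the time, the measured TCP pose, the force and the opening at its end, in the units of the state.
- r.get_obs(): the state, without advancing time (a new reading comes with each control period).
- r.grab_frame(name): name is "scene" or "side" or "wrist"; returns a dict with "image" (480x640x3 uint8, red, green, blue), "range_z" (480x640 float32, m along the optical axis (not along the pixel's ray), 0 where there is no reading), "fx", "fy", "cx", "cy" (pixels), "xyz" and "orientation" of the camera in the world. Camera axes: x right, y down, z forward; pixel columns grow to the right and rows downward; lengths in m; the calibration is good to about 2 mm. A picture is of the moment at which its call begins.
- r.hand_in(): hands the job in, once; it reports no verdict.
The state is a dict: "clock": time; "joints": joint angles; "qvel": joint speeds; "tau": joint torques, N m; "tcp_pos": TCP position; "orientation": TCP orientation; "contact_force": force on the tool from outside, world axes, zero at the start; "moment": the same for the moment, N m; "grip_width": finger opening in m.
Only numpy, scipy, OpenCV 4.12 (cv2) and the standard library are available. Lean on these libraries where they do the work, as an engineer would, in place of code of your own. Each camera call takes 0.05 s, during which the arm holds its last target.

## Working session

There is one attempt and no reset: what is moved stays moved. The work goes in short steps, Python scripts to look and compute and a tool call to move; the robot and the scene stay as the last step left them, time stands still between calls to the robot, and variables do not carry over. Pictures are saved under pics/ and viewed, and the job is handed in when it is done.

Besides the shell and the picture viewer there is one more tool, called after ">>>" by a JSON object that holds its "fn" and its "kwargs", one argument or row to a line. jog_arm: Moves the arm, as the interface text tells. Its arguments: {"type":"object","properties":{"motion":{"type":"array","items":{"type":"array"}},"force":{"type":"number"}},"required":["motion"]}

```bash
mkdir -p pics; ls
python3 - <<'E'
from bench import r
import cv2
o=r.get_obs(); print(o); print(r.tip_extent)
for n in ("scene","side","wrist"):
    f=r.grab_frame(n); cv2.imwrite(f"pics/{n}0.png",f["image"][:,:,::-1]); print(n,f["fx"],f["fy"],f["cx"],f["cy"],f["xyz"],f["orientation"])
E
```

```text
pics
{'clock': 0.0, 'joints': array([-1.41011684,  0.4777888 ,  0.0222776 ,  1.55647718, -0.01147407,
        1.10930775, -0.08308058]), 'qvel': array([ 0.00080165,  0.00027202,  0.00138573, -0.00016304,  0.00096487,
       -0.00036965,  0.00149714]), 'tau': array([ 5.81496170e-04, -5.96448255e+01,  1.60839424e+00, -2.81202257e+01,
        1.25180781e-02,  9.41197271e-03,  8.80844368e-06]), 'tcp_pos': array([0.17907064, 0.65016583, 0.22222125]), 'orientation': array([-1.5623401 ,  0.2110448 , -0.21086173]), 'contact_force': array([-0.55631662, -0.91536494, -0.10210283]), 'moment': array([-0.01173347, -0.03431406,  0.00204499]), 'grip_width': 0.08510766602966438}
0.019
scene 509.2288774162978 509.2288774162978 327.3563270276129 236.72554564263126 [ 1.19060455 -0.23123393  0.88485562] [-2.03473363 -1.5077393   0.54209839]
side 594.6502373263422 594.6502373263422 324.82859757616956 235.89421780786589 [0.37272617 0.95128914 0.90649895] [-0.22239329  2.74930991 -1.30759956]
wrist 347.78139892758435 347.78139892758435 327.29020610719635 238.0462222113004 [0.10045956 0.67287138 0.37277929] [2.28077463 1.73948246 0.28368427]
```

View pics/scene0.png

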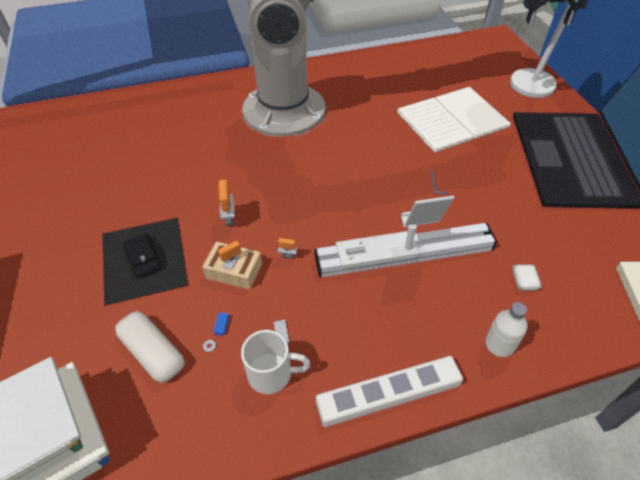

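View pics/side0.png

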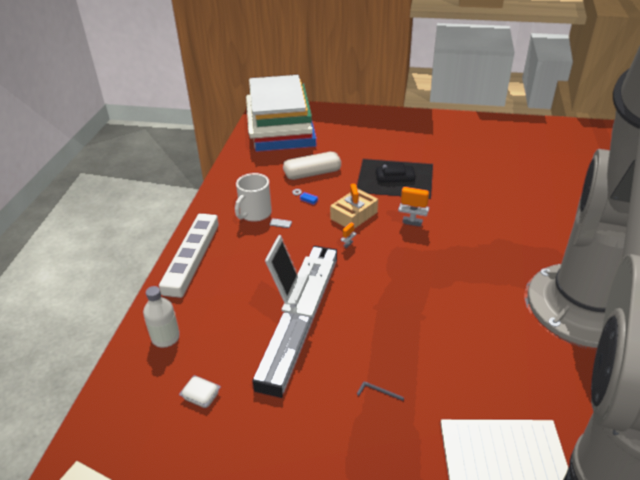

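View pics/wrist0.png

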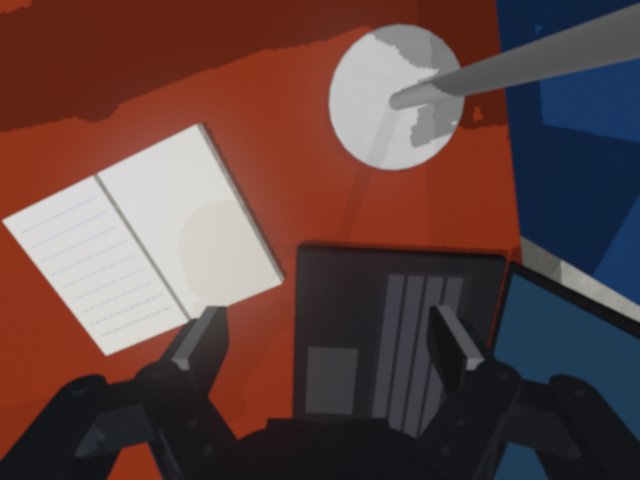

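Scene view: orange-knobbed candidates are at (226,200), a large one standing free, (231,252), the one in the wooden block, and (287,247), a small one. The rail and stand lie at (320–495, 225–275), with the foot's hole near (352,248). I'll measure them and crop to confirm.

```bash
cat > h.py <<'E'
import numpy as np, cv2
from scipy.spatial.transform import Rotation as R
def cloud(f):
    d=f["range_z"].astype(float); v,u=np.mgrid[:480,:640]
    p=np.stack([(u-f["cx"])/f["fx"]*d,(v-f["cy"])/f["fy"]*d,d],-1)
    M=R.from_rotvec(f["orientation"]).as_matrix()
    w=p@M.T+np.array(f["xyz"]); w[d==0]=np.nan
    return w
def ray(f,u,v,z):
    M=R.from_rotvec(f["orientation"]).as_matrix()
    d=M@np.array([(u-f["cx"])/f["fx"],(v-f["cy"])/f["fy"],1.]); c=np.array(f["xyz"])
    return c+d*(z-c[2])/d[2]
def proj(f,p):
    M=R.from_rotvec(f["orientation"]).as_matrix(); q=(np.asarray(p)-f["xyz"])@M
    return np.stack([q[...,0]/q[...,2]*f["fx"]+f["cx"],q[...,1]/q[...,2]*f["fy"]+f["cy"]],-1)
def orange(im):
    h=cv2.cvtColor(im,cv2.COLOR_RGB2HSV); return cv2.inRange(h,(9,190,150),(22,255,255))
E
python3 - <<'E'
from bench import r
from h import *
for n in ("scene","side"):
    f=r.grab_frame(n); w=cloud(f); im=f["image"]
    m=orange(im); k,l,s,c=cv2.connectedComponentsWithStats(m)
    print(n)
    for i in range(1,k):
        if s[i,4]<25: continue
        q=w[l==i]; q=q[~np.isnan(q[:,0])]
        print(c[i].round(),s[i],"med",np.median(q,0).round(3),"min",q.min(0).round(3),"max",q.max(0).round(3))
    # wood
    a=im[190:300,190:310] if n=="scene" else im[150:260,300:450]
    cv2.imwrite(f"pics/{n}_crop.png",cv2.resize(a[:,:,::-1],None,fx=5,fy=5,interpolation=cv2.INTER_CUBIC))
    a=im[200:290,300:500] if n=="scene" else im[230:400,240:350]
    cv2.imwrite(f"pics/{n}_rail.png",cv2.resize(a[:,:,::-1],None,fx=4 if n=="scene" else 3.5,fy=4 if n=="scene" else 3.5,interpolation=cv2.INTER_CUBIC))
E
```

```text
scene
side
[354. 191.] [350 183   9  20 111] med [ 0.519 -0.227  0.083] min [ 0.507 -0.383  0.   ] max [ 0.546 -0.21   0.089]
[414. 196.] [401 187  28  20 440] med [ 0.373 -0.214  0.092] min [ 0.339 -0.376  0.004] max [ 0.404 -0.204  0.11 ]
[347. 229.] [342 223  12  14  77] med [ 0.52  -0.11   0.058] min [ 0.507 -0.186  0.002] max [ 0.536 -0.096  0.066]
```

View pics/scene_crop.png

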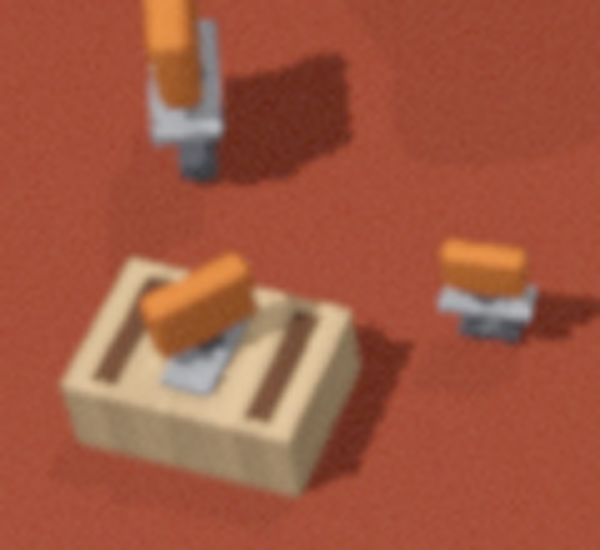

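View pics/side_crop.png

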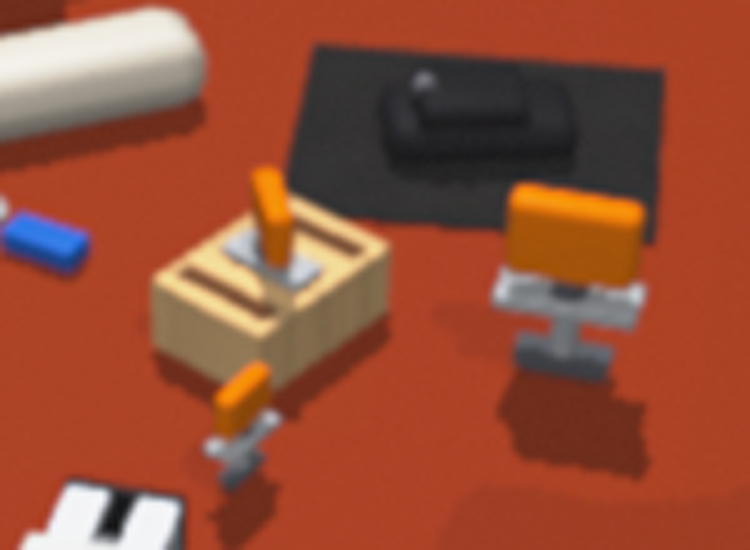

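View pics/scene_rail.png

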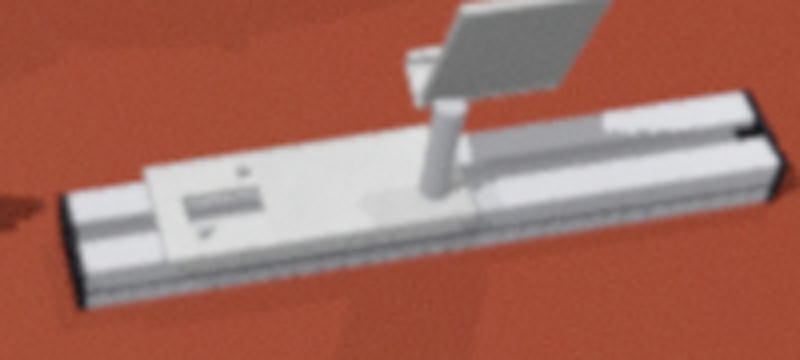

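The middle-sized clamp is the one in the wooden block, crop (205,305): its knob is clearly shorter than the large one at crop (175,60) and longer than the small one at (485,265). Next I'll measure the block, rail and stand.

Run:
```python
from bench import r
from h import *
f=r.grab_frame("scene"); w=cloud(f); im=f["image"]; h=cv2.cvtColor(im,cv2.COLOR_RGB2HSV)
roi=np.zeros((480,640),bool); roi[200:290,300:510]=1
z=w[...,2]
for nm,lo,hi in (("foot",.0355,.045),("railtop",.028,.0345)):
    m=roi&(z>lo)&(z<hi)&(h[...,1]<60); q=w[m]; 
    rc=cv2.minAreaRect((q[:,:2]*1000).astype(np.float32)); print(nm,m.sum(),rc,np.median(q[:,2]))
roi[:]=0; roi[235:295,195:270]=1
m=roi&(z>.037)&(z<.043)&(h[...,0]>10)&(h[...,0]<30); q=w[m]
print("tidy top",m.sum(),cv2.minAreaRect((q[:,:2]*1000).astype(np.float32)),np.median(q[:,2]))
m=roi&(z>.075)&(z<.09); q=w[m]; print("knob top",m.sum(),cv2.minAreaRect((q[:,:2]*1000).astype(np.float32)),np.median(q[:,2]))
print("desk",np.nanmedian(z[300:330,420:480]))
for n,(a,b) in {"mug":(275,350)}.items(): print(n,w[b,a])
roi[:]=0;roi[180:230,210:245]=1;m=roi&(z>.03);print("big",w[m].min(0),w[m].max(0))
roi[:]=0;roi[230:260,275:300]=1;m=roi&(z>.02);print("small",w[m].min(0),w[m].max(0))
roi[:]=0;roi[325:400,235:320]=1;m=roi&(z>.02);print("mug",w[m].min(0),w[m].max(0))
roi[:]=0;roi[190:250,400:455]=1;m=roi&(z>.06);print("cradle",w[m].min(0),w[m].max(0))
# ray points of the hole in scene: crop/4 + (300,200)
for u,v in ((187,205),(262,190),(262,208),(190,221),(243,172),(206,234)):
    print(ray(f,300+u/4,200+v/4,.038).round(4))
```

```text
foot 1521 ((584.8734741210938, 129.29083251953125), (380.06640625, 65.46704864501953), 84.23210906982422) 0.03781137962903269
railtop 1710 ((585.8289794921875, 129.06793212890625), (389.989013671875, 62.96510696411133), 84.22919464111328) 0.03159300346341953
tidy top 891 ((521.9085083007812, -236.4286346435547), (101.50480651855469, 74.13573455810547), 56.80671310424805) 0.03972931152058079
knob top 157 ((521.8887939453125, -234.872314453125), (16.232685089111328, 44.721046447753906), 14.556790351867676) 0.08151915820288969
desk 0.00010569292649609263
mug [ 0.7408764  -0.19530735  0.02219414]
big [ 0.34230305 -0.23790138  0.04111388] [ 0.41185235 -0.19977481  0.10517341]
small [ 0.50923047 -0.13617099  0.02317848] [ 0.53477751 -0.09712522  0.06053628]
mug [ 0.73005454 -0.2549362   0.0200115 ] [ 0.85774303 -0.14170409  0.09366593]
cradle [0.56575423 0.1115699  0.06010228] [0.62913669 0.18923296 0.20801701]
[0.5704 0.001  0.038 ]
[0.5724 0.0422 0.038 ]
[0.5838 0.0381 0.038 ]
[ 0.581  -0.0009  0.038 ]
[0.5579 0.0366 0.038 ]
[0.5915 0.0044 0.038 ]
```

Run:
```python
from bench import r
from h import *
o=r.get_obs(); M=R.from_rotvec(o["orientation"]).as_matrix(); print(M.round(3))
f=r.grab_frame("wrist"); print("cam in tool",M.T@(np.array(f["xyz"])-o["tcp_pos"])); print((M.T@R.from_rotvec(f["orientation"]).as_matrix()).round(3))
```

```text
[[ 0.964 -0.     0.266]
 [-0.266 -0.001  0.964]
 [ 0.    -1.    -0.001]]
cam in tool [-0.08187254 -0.15047431  0.00069255]
[[-0.001  0.948  0.319]
 [-0.    -0.319  0.948]
 [ 1.     0.001  0.   ]]
```

Run:
```python
from bench import r
from h import *
P=[]
for n in ("scene","side"):
    f=r.grab_frame(n); P.append(cloud(f).reshape(-1,3))
P=np.vstack(P); P=P[~np.isnan(P[:,0])]
t=np.radians(-5.8); A=np.array([[np.cos(t),-np.sin(t)],[np.sin(t),np.cos(t)]])
q=(P[:,:2]-[.577,.020])@A
m=(abs(q[:,0])<.06)&(q[:,1]>-.05)&(q[:,1]<.25)&(P[:,2]>.045)
for z in np.arange(.045,.23,.015):
    k=m&(P[:,2]>=z)&(P[:,2]<z+.015)
    if k.sum(): print(round(z,3),k.sum(),"x",np.percentile(q[k,0],[1,99]).round(3),"y",np.percentile(q[k,1],[1,50,99]).round(3), "rad",np.percentile(np.hypot(*q[k].T),[0,1]).round(3))
```

```text
0.045 59 x [-0.029  0.02 ] y [-0.031  0.107  0.117] rad [0.017 0.018]
0.06 35 x [0.006 0.018] y [0.103 0.107 0.117] rad [0.103 0.103]
0.075 37 x [0.007 0.018] y [0.102 0.107 0.116] rad [0.102 0.103]
0.09 74 x [-0.011  0.018] y [0.096 0.111 0.169] rad [0.096 0.096]
0.105 587 x [-0.025  0.015] y [0.095 0.128 0.17 ] rad [0.093 0.096]
0.12 303 x [-0.023  0.014] y [0.096 0.137 0.17 ] rad [0.096 0.097]
0.135 284 x [0.003 0.019] y [0.096 0.137 0.17 ] rad [0.095 0.097]
0.15 290 x [0.008 0.023] y [0.096 0.136 0.17 ] rad [0.094 0.097]
0.165 302 x [0.012 0.028] y [0.096 0.138 0.17 ] rad [0.095 0.098]
0.18 313 x [0.017 0.033] y [0.096 0.136 0.169] rad [0.098 0.1  ]
0.195 383 x [0.022 0.035] y [0.096 0.135 0.169] rad [0.099 0.101]
```

>>> {"fn": "jog_arm", "kwargs": {
  "motion": [
    [1,[0.034,-0.012,-0.013],[0,0,0]],
    [1,[0.034,-0.012,-0.013],[0,0,0]],
    [1,[0.034,-0.012,-0.013],[0,0,0]],
    [1,[0.034,-0.012,-0.013],[0,0,0]],
    [1,[0.034,-0.012,-0.013],[0,0,0]],
    [1,[0.034,-0.012,-0.013],[0,0,0]],
    [1,[0.034,-0.012,-0.013],[0,0,0]],
    [1,[0.034,-0.012,-0.013],[0,0,0]],
    [1,[0.034,-0.012,-0.013],[0,0,0]]
  ]
}}

```text
clock: 1.2
tcp_pos: [0.4445, 0.4553, 0.3321]
orientation: [-1.56, 0.211, -0.211]
contact_force: [0.3, -0.1, 0.0]
grip_width: 0.0855
```

>>> {"fn": "jog_arm", "kwargs": {
  "motion": [
    [1,[0.02,0.003,-0.032],[0,0,0]],
    [1,[0.02,0.003,-0.032],[0,0,0]],
    [1,[0.02,0.003,-0.032],[0,0,0]],
    [1,[0.02,0.003,-0.032],[0,0,0]],
    [1,[0.02,0.003,-0.032],[0,0,0]],
    [1,[0.02,0.003,-0.032],[0,0,0]],
    [1,[0.02,0.003,-0.032],[0,0,0]],
    [1,[0.02,0.003,-0.032],[0,0,0]],
    [1,[0.02,0.003,-0.032],[0,0,0]],
    [1,[0.02,0.003,-0.032],[0,0,0]]
  ]
}}

```text
clock: 2.03
tcp_pos: [0.5512, 0.0933, 0.3014]
orientation: [-1.56, 0.21, -0.211]
contact_force: [0.7, 0.5, -0.2]
grip_width: 0.0856
```

>>> {"fn": "jog_arm", "kwargs": {
  "motion": [
    [1,[0.02,0.003,-0.032],[0,0,0]],
    [1,[0.02,0.003,-0.032],[0,0,0]],
    [1,[0,0,0],[0,0,0]]
  ]
}}

```text
clock: 2.28
tcp_pos: [0.5734, 0.0131, 0.2952]
orientation: [-1.564, 0.219, -0.221]
contact_force: [-0.8, -0.7, 0.3]
grip_width: 0.0855
```

Run:
```python
from bench import r
from h import *
o=r.get_obs(); print(o); M=R.from_rotvec(o["orientation"]).as_matrix(); print(M.round(3))
f=r.grab_frame("wrist"); cv2.imwrite("pics/wrist1.png",f["image"][:,:,::-1])
```

```text
{'clock': 2.2833, 'joints': array([-0.4355194 ,  0.25309732,  0.36996555,  1.73619773, -0.09377038,
        1.1697605 ,  1.2508008 ]), 'qvel': array([-0.05902531, -0.01628362, -0.08027304,  0.00870583, -0.02128512,
        0.01733511, -0.10598924]), 'tau': array([ -2.61312738, -40.47147274,   0.53370405, -28.97716105,
        -0.63694747,  -0.16031218,   1.04311757]), 'tcp_pos': array([0.57344004, 0.01308097, 0.29521485]), 'orientation': array([-1.56370708,  0.21895036, -0.22133375]), 'contact_force': array([-0.83672429, -0.70561133,  0.29462854]), 'moment': array([-0.04153694,  0.01376239,  0.03166382]), 'grip_width': 0.08553418216814922}
[[ 0.961  0.001  0.277]
 [-0.277 -0.004  0.961]
 [ 0.002 -1.    -0.004]]
```

View pics/wrist1.png

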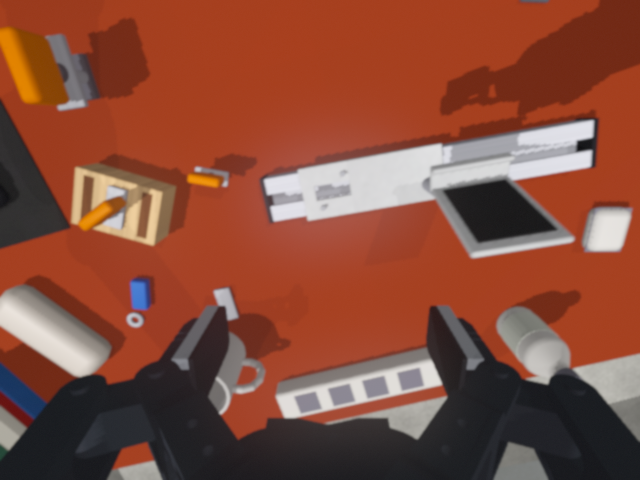

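Wrist view: foot at (300–445, 150–220), its hole at about (333,191), pins at (344,173) and (323,210), and block at (122,205). I'll measure these precisely.

Run:
```python
from bench import r
from h import *
f=r.grab_frame("wrist"); im=f["image"]; w=cloud(f); z=w[...,2]
h=cv2.cvtColor(im,cv2.COLOR_RGB2HSV)
cv2.imwrite("pics/wrist1c.png",cv2.resize(im[140:240,250:400,::-1],None,fx=5,fy=5,interpolation=cv2.INTER_CUBIC))
g=cv2.cvtColor(im,cv2.COLOR_RGB2GRAY)
u8=g[178:204,312:356]; print(u8[::2,::3])
m=(z>.036)&(z<.041)&(h[...,1]<60); m[:,:290]=0; m[:,445:]=0; m[:140]=0; m[230:]=0
c=max(cv2.findContours(m.astype(np.uint8),cv2.RETR_EXTERNAL,cv2.CHAIN_APPROX_NONE)[0],key=cv2.contourArea)
rc=cv2.minAreaRect(c); b=cv2.boxPoints(rc); pts=np.array([ray(f,*p,.038) for p in b]); print("foot corners",pts.round(4))
# block and knob
m=(z>.037)&(z<.043)&(h[...,0]>12)&(h[...,0]<30); m[:,200:]=0;m[:150]=0;m[260:]=0
c=max(cv2.findContours(m.astype(np.uint8),cv2.RETR_EXTERNAL,cv2.CHAIN_APPROX_NONE)[0],key=cv2.contourArea)
b=cv2.boxPoints(cv2.minAreaRect(c)); pts=np.array([ray(f,*p,.04) for p in b]); print("block",pts.round(4),pts.mean(0))
m=(z>.078)&(z<.088); m[:,200:]=0;m[:150]=0;m[260:]=0; print("knob",m.sum(),cv2.minAreaRect((w[m][:,:2]*1000).astype(np.float32)))
```

```text
[[219 219 218 217 218 218 217 217 209 209 219 216 215 215 215]
 [219 219 218 218 218 218 217 216 215 218 219 217 215 215 216]
 [219 219 219 218 219 219 217 216 218 219 218 216 215 215 216]
 [218 218 218 218 215 212 217 218 217 216 216 211 215 215 216]
 [215 210 203 194 182 181 212 215 207 198 197 190 214 215 216]
 [208 177 163 157 156 161 186 192 169 162 160 174 213 216 216]
 [210 172 155 155 158 160 165 166 164 157 157 170 212 216 216]
 [192 162 162 164 167 169 170 171 165 158 156 163 210 216 216]
 [176 167 170 170 170 170 169 167 162 155 153 167 208 216 216]
 [184 169 169 167 165 166 161 156 173 167 165 179 210 216 216]
 [189 161 166 163 160 174 165 172 189 196 205 212 215 216 216]
 [195 159 179 173 184 194 202 211 215 217 217 218 216 216 216]
 [207 193 203 210 213 215 216 217 218 218 218 217 216 215 215]]
foot corners [[ 0.5375 -0.0138  0.038 ]
 [ 0.5546  0.151   0.038 ]
 [ 0.6168  0.151   0.038 ]
 [ 0.6004 -0.022   0.038 ]]
block [[ 0.5148 -0.3076  0.04  ]
 [ 0.463  -0.2578  0.04  ]
 [ 0.5216 -0.1675  0.04  ]
 [ 0.5778 -0.2139  0.04  ]] [ 0.51931815 -0.23670167  0.04      ]
knob 524 ((519.8965454101562, -234.88583374023438), (14.201360702514648, 45.91568374633789), 18.62198257446289)
```

View pics/wrist1c.png

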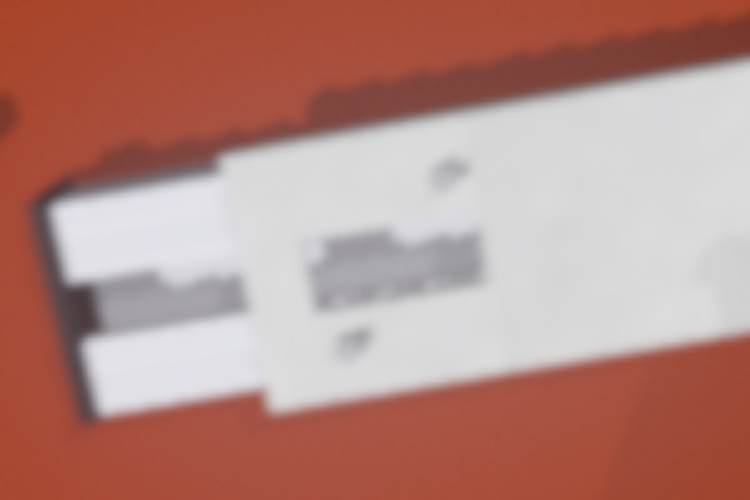

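Run:
```python
from bench import r
from h import *
f=r.grab_frame("wrist")
px=lambda u,v:(250+(u+.5)/5-.5,140+(v+.5)/5-.5)
for u,v in ((307,239),(478,213),(487,284),(318,311)): print(ray(f,*px(u,v),.038).round(4))
for u,v in ((452,170),(354,338)): print("pin",ray(f,*px(u,v),.041).round(4))
o=r.get_obs(); print(o["tcp_pos"],o["clock"])
```

```text
[0.5606 0.0049 0.038 ]
[0.5655 0.0453 0.038 ]
[0.5824 0.0431 0.038 ]
[0.5779 0.0025 0.038 ]
pin [0.5537 0.042  0.041 ]
pin [0.5859 0.0092 0.041 ]
[0.57257093 0.02284276 0.29521104] 2.4333
```

The arm was still settling, so I'll repeat this with a settled frame.

```bash
cat > hole.py <<'E'
from bench import r
from h import *
import sys
f=r.grab_frame("wrist"); im=f["image"]; w=cloud(f); z=w[...,2]
h=cv2.cvtColor(im,cv2.COLOR_RGB2HSV)
np.savez("/tmp/f.npz",**{k:np.array(v) for k,v in f.items()})
o=r.get_obs(); print(o["tcp_pos"],o["qvel"].round(3),o["clock"])
cv2.imwrite("pics/%s.png"%sys.argv[1],im[:,:,::-1])
cv2.imwrite("pics/%sc.png"%sys.argv[1],cv2.resize(im[140:240,250:400,::-1],None,fx=5,fy=5,interpolation=cv2.INTER_CUBIC))
m=(z>.037)&(z<.043)&(h[...,0]>12)&(h[...,0]<30); m[:,200:]=0;m[:150]=0;m[260:]=0
c=max(cv2.findContours(m.astype(np.uint8),cv2.RETR_EXTERNAL,cv2.CHAIN_APPROX_NONE)[0],key=cv2.contourArea)
b=cv2.boxPoints(cv2.minAreaRect(c)); pts=np.array([ray(f,*p,.04) for p in b]); print("block",pts.round(4),pts.mean(0))
m=(z>.078)&(z<.088); m[:,200:]=0;m[:150]=0;m[260:]=0; print("knob",m.sum(),cv2.minAreaRect((w[m][:,:2]*1000).astype(np.float32)))
E
python3 hole.py wrist2
```

```text
[0.57248596 0.02401901 0.2951943 ] [-0.017 -0.003 -0.015  0.     0.002 -0.     0.002] 2.4833
block [[ 0.5159 -0.3073  0.04  ]
 [ 0.4635 -0.258   0.04  ]
 [ 0.5204 -0.1677  0.04  ]
 [ 0.5772 -0.2136  0.04  ]] [ 0.51925648 -0.23663783  0.04      ]
knob 527 ((519.6741943359375, -234.3904571533203), (14.160419464111328, 45.61601638793945), 19.07347297668457)
```

View pics/wrist2c.png

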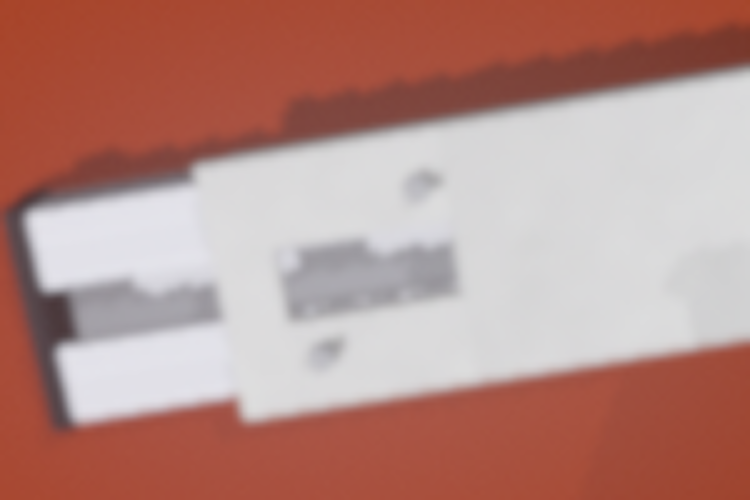

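Run:
```python
from h import *
f=dict(np.load("/tmp/f.npz"))
px=lambda u,v:(250+(u+.5)/5-.5,140+(v+.5)/5-.5)
P=[]
for u,v in ((280,247),(452,222),(459,292),(290,320)): P.append(ray(f,*px(u,v),.038)); print(P[-1].round(4))
P=np.array(P); print("hole",P.mean(0).round(4)); a=P[1]+P[2]-P[0]-P[3]; print(np.degrees(np.arctan2(a[1],a[0])))
for u,v in ((420,182),(325,347)): print("pin",ray(f,*px(u,v),.041).round(4))
a=ray(f,*px(193,165),.038); b=ray(f,*px(243,420),.038); print("foot end",a,b,np.degrees(np.arctan2(*(b-a)[[1,0]])))
y=np.array([.1,.995,0]); print("foot-end mid+36",(a+b)/2+.036*y)
```

```text
[5.606e-01 5.000e-04 3.800e-02]
[0.5657 0.0412 0.038 ]
[0.5823 0.0385 0.038 ]
[ 0.5781 -0.0022  0.038 ]
hole [0.5717 0.0195 0.038 ]
83.53266650751236
pin [0.5542 0.0364 0.041 ]
pin [0.586  0.0044 0.041 ]
foot end [ 0.53680011 -0.01351335  0.038     ] [ 0.59896567 -0.02028347  0.038     ] -6.215276003033657
foot-end mid+36 [0.57148289 0.01892159 0.038     ]
```

>>> {"fn": "jog_arm", "kwargs": {
  "motion": [
    [1,[0.0025,0.012,-0.0376],[0,0,0]],
    [1,[0.0025,0.012,-0.0376],[0,0,0]],
    [1,[0.0025,0.012,-0.0376],[0,0,0]],
    [1,[0.0025,0.012,-0.0376],[0,0,0]],
    [1,[0.0025,0.012,-0.0376],[0,0,0]],
    [1,[0.0025,0.012,-0.0376],[0,0,0]],
    [1,[0.0025,0.012,-0.0376],[0,0,0]],
    [1,[0,0,0],[0,7,0]],
    [1,[0,0,0],[0,7,0]],
    [1,[0,0,0],[0,7,0]]
  ]
}}

```text
clock: 3.32
tcp_pos: [0.5199, -0.2346, 0.211]
orientation: [-1.511, 0.502, -0.501]
contact_force: [0.4, 0.7, 0.4]
grip_width: 0.0857
```

>>> {"fn": "jog_arm", "kwargs": {
  "motion": [
    [1,[0,0,0],[0,7,0]],
    [1,[0,0,0],[0,7,0]],
    [1,[0,0,0],[0,7,0]],
    [0.6,[0,0,0],[0,7,0]],
    [0.6,[0,0,0],[0,7,0]],
    [0.6,[0,0,0],[0,0,0]],
    [0.6,[0,0,0],[0,0,0]],
    [0.6,[0,0,0],[0,0,0]],
    [0.6,[0,0,0],[0,0,0]]
  ]
}}

```text
clock: 4.07
tcp_pos: [0.5198, -0.235, 0.2112]
orientation: [-1.346, 0.964, -0.964]
contact_force: [-0.2, 0.5, 0.0]
grip_width: 0.0513
```

```bash
cat > knob.py <<'E'
from bench import r
from h import *
import sys
f=r.grab_frame("wrist"); im=f["image"]; w=cloud(f); z=w[...,2]
o=r.get_obs(); M=R.from_rotvec(o["orientation"]).as_matrix(); print(o["tcp_pos"].round(4),"zyaw",np.degrees(np.arctan2(M[1,2],M[0,2])),"j7",o["joints"][6],o["clock"],o["grip_width"],abs(o["qvel"]).max()); print(M.round(3))
cv2.imwrite("pics/%s.png"%sys.argv[1],im[:,:,::-1])
np.savez("/tmp/f.npz",**{k:np.array(v) for k,v in f.items()})
d=np.hypot(w[...,0]-o["tcp_pos"][0],w[...,1]-o["tcp_pos"][1])<.04
h=cv2.cvtColor(im,cv2.COLOR_RGB2HSV)
m=(z>.078)&(z<.088)&d&(h[...,0]<25)&(h[...,1]>120); print("knob",m.sum(),cv2.minAreaRect((w[m][:,:2]*1000).astype(np.float32)),np.median(w[m],0))
c=max(cv2.findContours(m.astype(np.uint8),cv2.RETR_EXTERNAL,cv2.CHAIN_APPROX_NONE)[0],key=cv2.contourArea)
b=cv2.boxPoints(cv2.minAreaRect(c)); pts=np.array([ray(f,*p,.083) for p in b]); print("knob ray",b.round(1).tolist(),pts.mean(0),[np.linalg.norm(pts[i]-pts[i-1]).round(4) for i in (1,2)],np.degrees(np.arctan2(pts[1]-pts[0],0)[1]), [np.degrees(np.arctan2(*(pts[i]-pts[i-1])[[1,0]])).round(1) for i in (1,2)])
E
python3 knob.py wrist3
```

```text
[ 0.5197 -0.2353  0.2112] zyaw 18.73803374282348 j7 0.907703583218449 4.1167 0.051171439279034864 0.007832868898952742
[[ 0.321  0.     0.947]
 [-0.947  0.     0.321]
 [-0.    -1.     0.   ]]
knob 780 ((519.4628295898438, -235.45053100585938), (13.169572830200195, 45.18646240234375), 17.708805084228516) [ 0.51893455 -0.23437812  0.0824493 ]
knob ray [[317.20001220703125, 249.8000030517578], [318.5, 197.6999969482422], [334.20001220703125, 198.10000610351562], [332.8999938964844, 250.1999969482422]] [ 0.5191923 -0.2347044  0.083    ] [np.float64(0.0453), np.float64(0.0128)] 90.0 [np.float64(107.0), np.float64(17.4)]
```

View pics/wrist3.png

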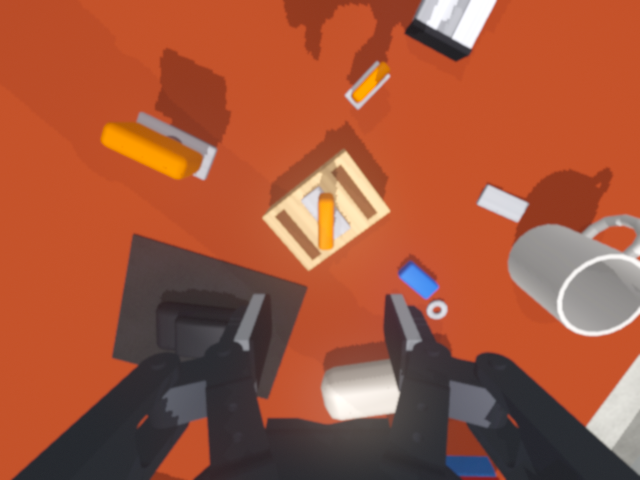

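Wrist view: the clamp's knob is at (326,224) with its plate beneath, running from about (310,190) to (343,235). The small clamp is at (370,85) and the large one at (150,150), both clear of the fingers. I'll measure the plate's angle.

Run:
```python
from h import *
f=dict(np.load("/tmp/f.npz")); im=f["image"]; h=cv2.cvtColor(im,cv2.COLOR_RGB2HSV); w=cloud(f)
m=((h[...,1]<60)&(w[...,2]>.035)&(w[...,2]<.052)).astype(np.uint8); m[:160]=0;m[250:]=0;m[:,290:290]=0;m[:,:290]=0;m[:,365:]=0
c=np.vstack([c for c in cv2.findContours(m,cv2.RETR_EXTERNAL,cv2.CHAIN_APPROX_NONE)[0] if cv2.contourArea(c)>15])
b=cv2.boxPoints(cv2.minAreaRect(c)); p=np.array([ray(f,*x,.045) for x in b])
print(b.round(1).tolist(),p.mean(0),[(np.linalg.norm(p[i]-p[i-1]).round(4),np.degrees(np.arctan2(*(p[i]-p[i-1])[[1,0]])).round(1)) for i in (1,2)])
m=((w[...,2]>.036)&(w[...,2]<.043)&(h[...,0]>10)&(h[...,0]<32)).astype(np.uint8);m[:130]=0;m[290:]=0;m[:,:250]=0;m[:,400:]=0
c=max(cv2.findContours(m,cv2.RETR_EXTERNAL,cv2.CHAIN_APPROX_NONE)[0],key=cv2.contourArea)
b=cv2.boxPoints(cv2.minAreaRect(c)); p=np.array([ray(f,*x,.04) for x in b])
print("block",p.mean(0),[(np.linalg.norm(p[i]-p[i-1]).round(4),np.degrees(np.arctan2(*(p[i]-p[i-1])[[1,0]])).round(1)) for i in (1,2)])
cv2.imwrite("pics/plate.png",cv2.resize(im[170:260,280:370,::-1],None,fx=6.5,fy=6.5,interpolation=cv2.INTER_CUBIC))
```

```text
[[299.20001220703125, 199.6999969482422], [318.5, 184.8000030517578], [351.3999938964844, 227.3000030517578], [332.1000061035156, 242.3000030517578]] [ 0.5192048  -0.23556064  0.045     ] [(np.float64(0.0228), np.float64(56.5)), (np.float64(0.0511), np.float64(-33.8))]
block [ 0.51893854 -0.23779093  0.04      ] [(np.float64(0.0995), np.float64(55.3)), (np.float64(0.0699), np.float64(-33.0))]
```

View pics/plate.png

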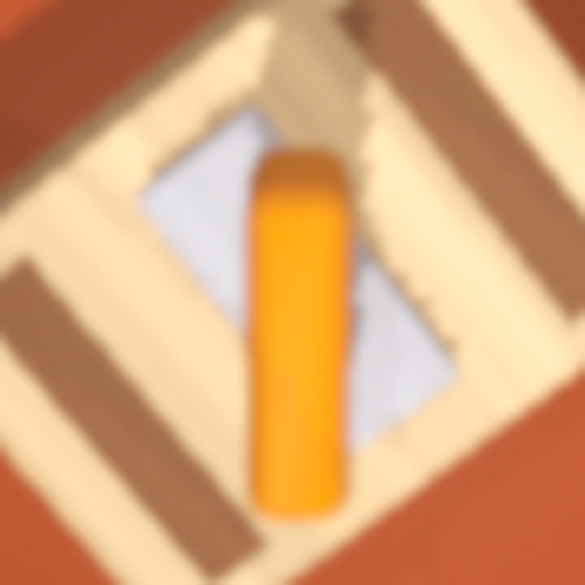

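>>> {"fn": "jog_arm", "kwargs": {
  "motion": [
    [0.6,[0,0.027,0],[0,1.2,0]],
    [0.6,[0,0.03,0],[0,0,0]],
    [0.6,[0,0.03,0],[0,0,0]],
    [0.6,[0,0.025,0],[0,0,0]],
    [0.6,[0,0.015,0],[0,0,0]],
    [0.6,[0,0.008,0],[0,0,0]],
    [0.6,[0,0,0],[0,0,0]],
    [0.6,[0,0,0],[0,0,0]]
  ]
}}

```text
clock: 4.78
tcp_pos: [0.5198, -0.236, 0.0766]
orientation: [-1.338, 0.982, -0.983]
contact_force: [-0.2, -0.9, 0.5]
grip_width: 0.0513
```

>>> {"fn": "jog_arm", "kwargs": {
  "motion": [
    [0,[0,0,0],[0,0,0]],
    [0,[0,0,0],[0,0,0]],
    [0,[0,0,0],[0,0,0]],
    [0,[0,0,0],[0,0,0]],
    [0,[0,0,0],[0,0,0]],
    [0,[0,0,0],[0,0,0]]
  ],
  "force": 80
}}

```text
clock: 5.28
tcp_pos: [0.5197, -0.2356, 0.0764]
orientation: [-1.338, 0.982, -0.983]
contact_force: [0.3, 0.1, -0.0]
grip_width: -0.0
```

Run:
```python
from bench import r
from h import *
o=r.get_obs(); M=R.from_rotvec(o["orientation"]).as_matrix(); print(o["tcp_pos"].round(4),"zyaw",np.degrees(np.arctan2(M[1,2],M[0,2])),o["clock"],o["grip_width"],o["contact_force"],o["moment"])
```

```text
[ 0.5197 -0.2356  0.0764] zyaw 17.40640700797374 5.2833 -5.347267883024938e-06 [ 0.25234083  0.12036047 -0.0078239 ] [-0.03097447  0.03333276  0.00557279]
```

The gripper shut fully, so the knob isn't between the pads. Taking a look.

Run:
```python
from bench import r
from h import *
for n in ("wrist","scene","side"):
    f=r.grab_frame(n); im=f["image"]; 
    if n=="scene": im=cv2.resize(im[160:300,160:320],None,fx=4,fy=4,interpolation=cv2.INTER_CUBIC)
    if n=="side": im=cv2.resize(im[100:260,290:470],None,fx=3.5,fy=3.5,interpolation=cv2.INTER_CUBIC)
    cv2.imwrite(f"pics/g_{n}.png",im[:,:,::-1])
```

```text
(no output)
```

View pics/g_wrist.png

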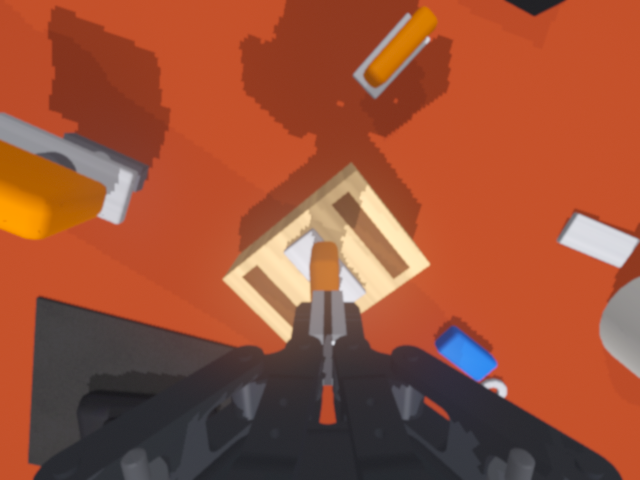

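View pics/g_scene.png

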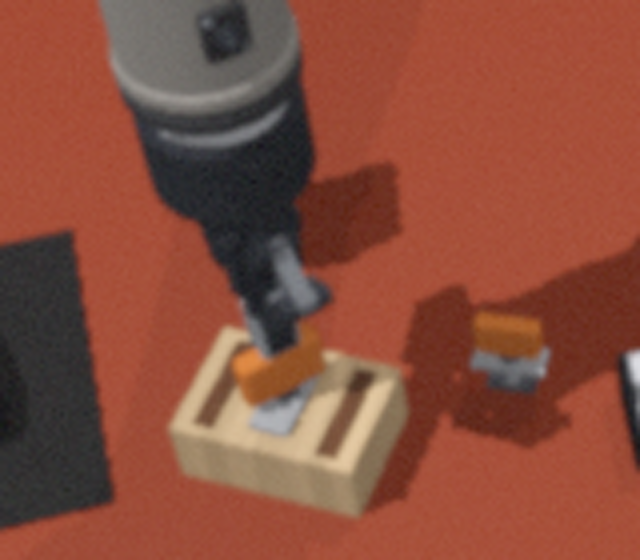

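View pics/g_side.png

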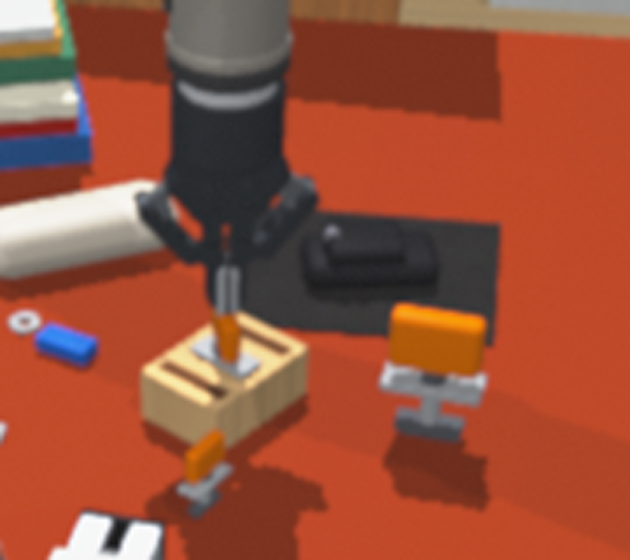

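Run:
```python
from bench import r
from h import *
o=r.get_obs(); t=o["tcp_pos"]; M=R.from_rotvec(o["orientation"]).as_matrix()
for n in ("scene","side","wrist"):
    f=r.grab_frame(n); w=cloud(f); im=f["image"]
    print(n,"tcp px",proj(f,t).round(1),"tip px",proj(f,t+M[:,1]*.019).round(1),"knobtop px",proj(f,[.5194,-.2352,.083]).round(1))
    q=(w-t)@M
    h=cv2.cvtColor(im,cv2.COLOR_RGB2HSV)
    m=(np.abs(q[...,0])<.03)&(np.abs(q[...,2])<.03)&(q[...,1]>-.04)&(w[...,2]>.05)
    org=m&(h[...,1]>150)&(h[...,0]<25); fin=m&(h[...,1]<90)
    for a,k in (("knob",org),("finger",fin)):
        if k.sum(): print(a,k.sum(),"tool-frame lo",np.percentile(q[k],2,axis=0).round(3),"hi",np.percentile(q[k],98,axis=0).round(3))
```

```text
scene tcp px [228.5 247.5] tip px [229.9 253.2] knobtop px [228.2 245.3]
knob 227 tool-frame lo [-0.021 -0.008 -0.003] hi [0.022 0.021 0.01 ]
finger 76 tool-frame lo [-0.009 -0.036 -0.004] hi [ 0.01  -0.009  0.017]
side tcp px [353.8 191.4] tip px [353.7 197.8] knobtop px [353.9 189.2]
knob 95 tool-frame lo [-0.024 -0.037 -0.007] hi [0.016 0.016 0.014]
finger 98 tool-frame lo [-0.014 -0.039 -0.012] hi [0.008 0.026 0.014]
wrist tcp px [325.8 300.2] tip px [326.  282.9] knobtop px [325.7 306.5]
knob 1201 tool-frame lo [-0.023 -0.008 -0.006] hi [-0.009  0.018  0.006]
finger 2045 tool-frame lo [-0.012 -0.039 -0.011] hi [-0.007 -0.004  0.013]
```

Depth shows the visible fingertips ending at tool y ≈ -0.009, which is the knob's top. That disagrees with the stated +0.019. I'll lift a little and measure where the shut tips really are.

>>> {"fn": "jog_arm", "kwargs": {
  "motion": [
    [0,[0,-0.03,0],[0,0,0]],
    [0,[0,-0.03,0],[0,0,0]],
    [0,[0,0,0],[0,0,0]],
    [0,[0,0,0],[0,0,0]],
    [0,[0,0,0],[0,0,0]]
  ]
}}

```text
clock: 6.0
tcp_pos: [0.5193, -0.2353, 0.1358]
orientation: [-1.338, 0.983, -0.982]
contact_force: [0.0, 0.0, -0.6]
grip_width: -0.0003
```

Run:
```python
from bench import r
from h import *
o=r.get_obs(); t=o["tcp_pos"]; M=R.from_rotvec(o["orientation"]).as_matrix(); print(t,o["clock"],o["grip_width"],o["contact_force"])
for n in ("scene","side","wrist"):
    f=r.grab_frame(n); w=cloud(f); im=f["image"].copy()
    a=proj(f,t); b=proj(f,t+M[:,1]*.019); c=proj(f,t-M[:,1]*.008)
    print(n,a.round(1),b.round(1),c.round(1))
    q=(w-t)@M
    m=(np.abs(q[...,0])<.02)&(np.abs(q[...,2])<.02)&(q[...,1]>-.04)&(q[...,1]<.03)
    print(m.sum(),np.percentile(q[m],[1,98,99.5],axis=0).round(4))
    s=4 if n!="wrist" else 3
    x0,y0=int(a[0])-80,int(a[1])-70
    im2=cv2.resize(im[y0:y0+140,x0:x0+160],None,fx=4,fy=4,interpolation=cv2.INTER_CUBIC)
    for p,col in ((a,(0,255,0)),(b,(255,255,0)),(c,(0,255,255))): cv2.circle(im2,(int((p[0]-x0)*4),int((p[1]-y0)*4)),3,col,-1)
    cv2.imwrite(f"pics/l_{n}.png",im2[:,:,::-1])
```

```text
[ 0.51934263 -0.23526674  0.13581193] 6.0 -0.0003077459713174749 [ 0.00882251  0.04829599 -0.5607191 ]
scene [224.1 228.2] [225.6 234.5] [223.4 225.5]
105 [[-0.0115 -0.0392 -0.0037]
 [ 0.0105 -0.008   0.0171]
 [ 0.0106 -0.0074  0.0175]]
side [354.2 170.8] [354.1 177.5] [354.3 168. ]
118 [[-0.0137 -0.0393 -0.0128]
 [ 0.0084 -0.0127  0.0142]
 [ 0.0111 -0.0115  0.0143]]
wrist [326.7 301.5] [326.8 284. ] [326.6 310. ]
2290 [[-0.0121 -0.0396 -0.0129]
 [-0.0069 -0.0125  0.0134]
 [-0.0067 -0.0109  0.0139]]
```

View pics/l_scene.png

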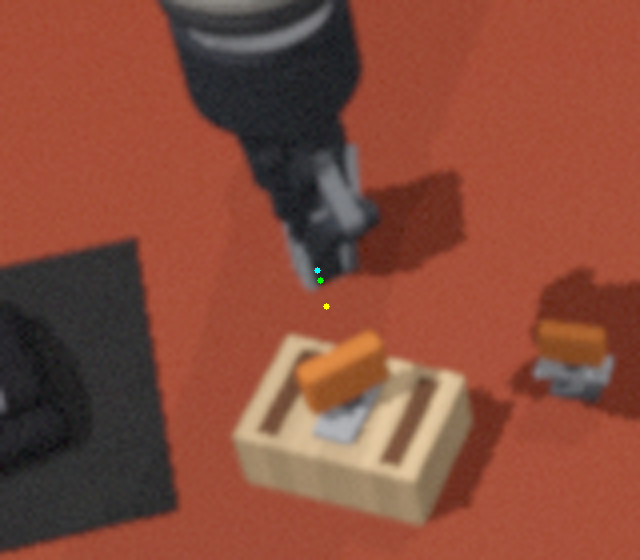

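View pics/l_side.png

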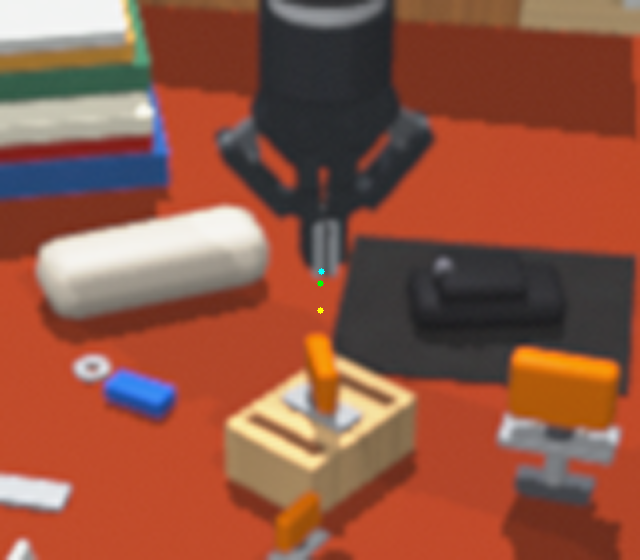

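View pics/l_wrist.png

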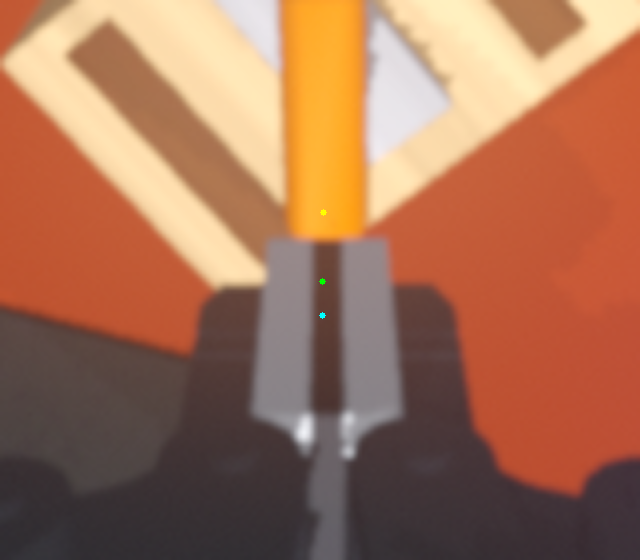

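The fingertips really end at tool y ≈ -0.010 in all three views, with the shut tips about 10 mm above the reported TCP. So I'll go about 29 mm deeper than the stated tip would suggest. I'll also check whether the wrist camera has a visible body, because it will sweep past the cradle.

Run:
```python
from bench import r
from h import *
W=r.grab_frame("wrist")["xyz"]
o=r.get_obs(); t=o["tcp_pos"]; M=R.from_rotvec(o["orientation"]).as_matrix()
for n in ("scene","side"):
    f=r.grab_frame(n); im=f["image"].copy(); a=proj(f,W); print(n,a, "cam dist",np.linalg.norm(np.array(W)-f["xyz"]), )
    u,v=a.round().astype(int); Mz=R.from_rotvec(f["orientation"]).as_matrix()[:,2]; print("expected z",(np.array(W)-f["xyz"])@Mz,"range",f["range_z"][v-4:v+5:4,u-4:u+5:4])
    w=cloud(f); q=(w-t)@M; rad=np.hypot(q[...,0],q[...,2])
    for lo in np.arange(-.22,-.02,.02):
        k=(q[...,1]>=lo)&(q[...,1]<lo+.02)&(rad<.13)&(w[...,2]>.1)
        if k.sum(): print(round(lo,2),k.sum(),"x",np.percentile(q[k,0],[0.5,99.5]).round(3),"z",np.percentile(q[k,2],[.5,99.5]).round(3),"rmax",np.percentile(rad[k],99).round(3))
```

```text
scene [252.99579806 153.19727567] cam dist 0.9211555590774861
expected z 0.8997148523192878 range [[1.3398781 1.3387386 1.3426499]
 [1.3349771 1.3343847 1.3301833]
 [1.3195456 1.3149173 1.3175001]]
-0.22 543 x [-0.038  0.038] z [-0.006  0.043] rmax 0.043
-0.2 331 x [-0.034  0.038] z [-0.005  0.041] rmax 0.042
-0.18 451 x [-0.034  0.037] z [-0.002  0.041] rmax 0.041
-0.16 381 x [-0.035  0.037] z [-0.001  0.041] rmax 0.041
-0.14 151 x [-0.032  0.033] z [0.018 0.044] rmax 0.044
-0.12 261 x [-0.02   0.019] z [-0.004  0.064] rmax 0.063
-0.1 172 x [-0.017  0.017] z [-0.014  0.064] rmax 0.065
-0.08 101 x [-0.017  0.016] z [-0.039  0.052] rmax 0.052
-0.06 43 x [-0.007  0.013] z [-0.026  0.035] rmax 0.036
-0.04 74 x [-0.009  0.011] z [-0.004  0.018] rmax 0.018
side [361.72456852 131.86806374] cam dist 1.2756422915688101
expected z 1.2542196683500806 range [[1.3332093 1.3305943 1.3341281]
 [1.3370394 1.3307215 1.3385648]
 [1.3415688 1.3384602 1.340729 ]]
-0.22 324 x [-0.041  0.007] z [-0.037  0.041] rmax 0.042
-0.2 270 x [-0.039  0.013] z [-0.036  0.037] rmax 0.04
-0.18 292 x [-0.04   0.008] z [-0.032  0.038] rmax 0.041
-0.16 265 x [-0.039  0.002] z [-0.033  0.039] rmax 0.04
-0.14 165 x [-0.03   0.011] z [-0.039  0.042] rmax 0.043
-0.12 403 x [-0.021  0.014] z [-0.058  0.062] rmax 0.062
-0.1 309 x [-0.019  0.015] z [-0.059  0.061] rmax 0.061
-0.08 274 x [-0.017  0.015] z [-0.043  0.045] rmax 0.046
-0.06 105 x [-0.015  0.01 ] z [-0.03   0.029] rmax 0.031
-0.04 97 x [-0.013  0.01 ] z [-0.012  0.015] rmax 0.017
```

No camera body is drawn: everything on the wrist stays within 65 mm of the tool axis, and the cradle starts at 96 mm. Regrasping deeper.

>>> {"fn": "jog_arm", "kwargs": {
  "motion": [
    [0.5,[0,0,0],[0,0,0]],
    [0.5,[0,0,0],[0,0,0]],
    [0.5,[0,0,0],[0,0,0]],
    [0.5,[0,0,0],[0,0,0]],
    [0.5,[0,0.03,0],[0,0,0]],
    [0.5,[0,0.03,0],[0,0,0]],
    [0.5,[0,0.02,0],[0,0,0]],
    [0.5,[0,0.01,0],[0,0,0]],
    [0.5,[0,0,0],[0,0,0]],
    [0.5,[0,0,0],[0,0,0]]
  ]
}}

```text
clock: 7.13
tcp_pos: [0.5197, -0.236, 0.0465]
orientation: [-1.338, 0.983, -0.983]
contact_force: [-0.5, -0.5, 0.4]
grip_width: 0.0429
```

Run:
```python
from bench import r
from h import *
o=r.get_obs(); print(o["tcp_pos"].round(4),o["clock"],o["grip_width"],o["contact_force"],o["moment"])
for n in ("side",):
    f=r.grab_frame(n); im=f["image"]; 
    cv2.imwrite("pics/m_side.png",cv2.resize(im[100:260,270:450],None,fx=3.5,fy=3.5,interpolation=cv2.INTER_CUBIC)[:,:,::-1])
```

```text
[ 0.5197 -0.236   0.0465] 7.1333 0.04286528838865323 [-0.46992538 -0.47804136  0.44114833] [-0.0530884  -0.0128528   0.03631963]
```

View pics/m_side.png

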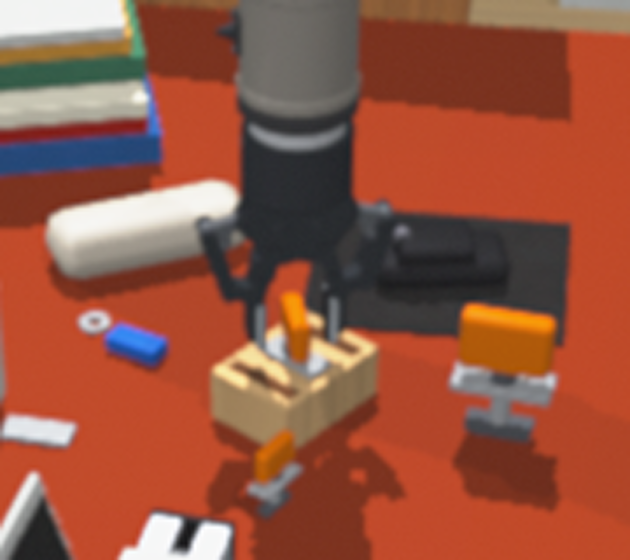

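Side view: the pads now straddle the knob at crop (295,325), one finger on each side. Closing.

>>> {"fn": "jog_arm", "kwargs": {
  "motion": [
    [0,[0,0,0],[0,0,0]],
    [0,[0,0,0],[0,0,0]],
    [0,[0,0,0],[0,0,0]],
    [0,[0,0,0],[0,0,0]],
    [0,[0,0,0],[0,0,0]]
  ],
  "force": 80
}}

```text
clock: 7.6
tcp_pos: [0.5203, -0.236, 0.0475]
orientation: [-1.337, 0.981, -0.984]
contact_force: [-0.3, 0.3, 5.8]
grip_width: 0.0125
```

```bash
cat > st.py <<'E'
from bench import r
from h import *
o=r.get_obs(); M=R.from_rotvec(o["orientation"]).as_matrix(); print(o["tcp_pos"].round(4),"zyaw %.2f"%np.degrees(np.arctan2(M[1,2],M[0,2])),"tilt %.2f"%np.degrees(np.arccos(-M[2,1])),"j7 %.2f"%o["joints"][6],o["clock"],"w %.4f"%o["grip_width"],"F",o["contact_force"].round(2),"Mo",o["moment"].round(3))
E
python3 st.py
```

```text
[ 0.5203 -0.236   0.0475] zyaw 17.39 tilt 0.11 j7 1.04 7.6 w 0.0125 F [-0.28  0.34  5.78] Mo [ 0.147  0.201 -0.024]
```

Gripped at 12.5 mm. Lifting now.

>>> {"fn": "jog_arm", "kwargs": {
  "motion": [
    [0,[0,-0.01,0],[0,0,0]],
    [0,[0,-0.02,0],[0,0,0]],
    [0,[0,-0.03,0],[0,0,0]],
    [0,[0,-0.03,0],[0,0,0]],
    [0,[0,-0.03,0],[0,0,0]],
    [0,[0,0,0],[0,0,0]],
    [0,[0,0,0],[0,0,0]]
  ]
}}

```text
clock: 8.18
tcp_pos: [0.5206, -0.236, 0.1684]
orientation: [-1.336, 0.979, -0.985]
contact_force: [0.9, -0.6, -2.7]
grip_width: 0.0125
```

```bash
python3 st.py
python3 - <<'E'
from bench import r
from h import *
for n in ("scene","side","wrist"):
    f=r.grab_frame(n); im=f["image"]; o=r.get_obs(); a=proj(f,o["tcp_pos"]).astype(int); w=cloud(f)
    M=R.from_rotvec(o["orientation"]).as_matrix(); q=(w-o["tcp_pos"])@M
    h=cv2.cvtColor(im,cv2.COLOR_RGB2HSV)
    rad=np.hypot(q[...,0],q[...,2])<.035
    k=rad&(h[...,1]>150)&(h[...,0]>8)&(h[...,0]<25)&(q[...,1]<.05)
    if k.sum(): print(n,"knob y",np.percentile(q[k,1],[2,98]).round(4))
    k=rad&(h[...,1]<70)&(q[...,1]<.07); print("grey y",np.percentile(q[k,1],[50,98,99.5]).round(4))
    x0,y0=max(a[0]-80,0),a[1]-60
    cv2.imwrite(f"pics/n_{n}.png",cv2.resize(im[y0:y0+140,x0:x0+160],None,fx=4,fy=4,interpolation=cv2.INTER_CUBIC)[:,:,::-1])
E
```

```text
[ 0.5206 -0.236   0.1684] zyaw 17.40 tilt 0.24 j7 0.93 8.1833 w 0.0125 F [ 0.88 -0.61 -2.69] Mo [0.062 0.051 0.011]
scene knob y [-0.0378 -0.0093]
grey y [-0.3754  0.0059  0.0253]
side knob y [-0.0426 -0.0119]
grey y [-0.1226  0.0203  0.024 ]
wrist knob y [-0.0369 -0.0119]
grey y [-0.0866  0.0025  0.0035]
```

View pics/n_scene.png

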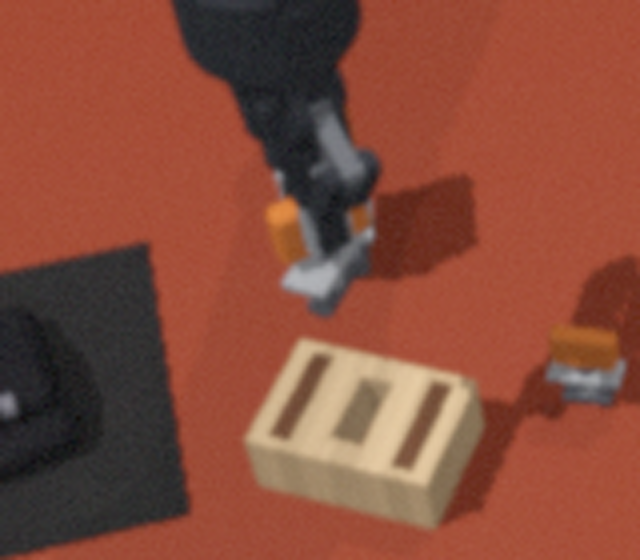

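View pics/n_side.png

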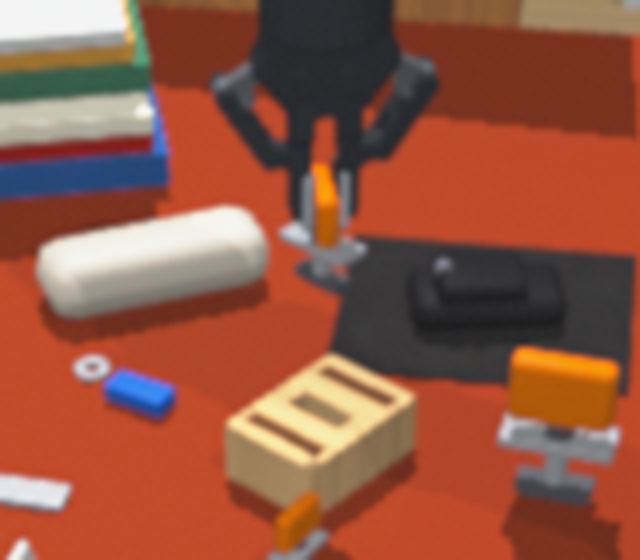

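View pics/n_wrist.png

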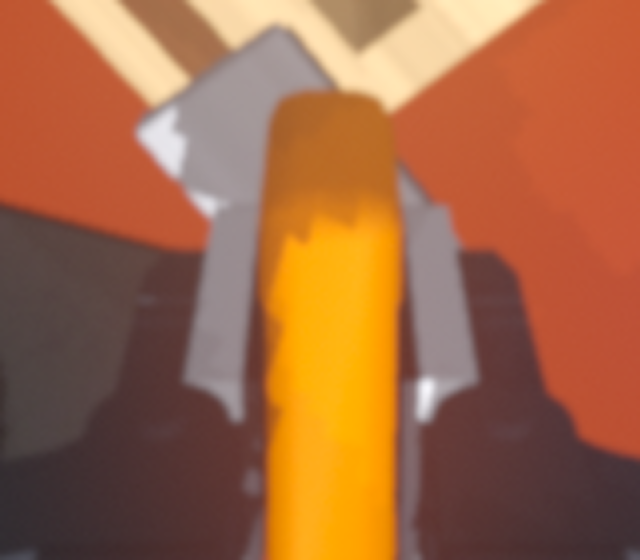

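Scene and side views: the bolt is out of the block, held squarely with the plate below the fingertips, and the block is empty. Now I'll carry it to the hole and turn it so the plate lies along the slot.

>>> {"fn": "jog_arm", "kwargs": {
  "motion": [
    [0,[-0.0326,0,0.0179],[0,0,0]],
    [0,[-0.0326,0,0.0179],[0,0,0]],
    [0,[-0.0326,0,0.0179],[0,0,0]],
    [0,[-0.0326,0,0.0179],[0,0,0]],
    [0,[-0.0326,0,0.0179],[0,0,0]],
    [0,[-0.0326,0,0.0179],[0,0,0]],
    [0,[-0.0326,0,0.0179],[0,0,0]],
    [0,[0,0,0],[0,-6,0]],
    [0,[0,0,0],[0,-7,0]],
    [0,[0,0,0],[0,-7,0]]
  ]
}}

```text
clock: 9.17
tcp_pos: [0.5698, 0.0208, 0.1644]
orientation: [-1.454, 0.712, -0.708]
contact_force: [-0.0, -0.7, -2.0]
grip_width: 0.0126
```

>>> {"fn": "jog_arm", "kwargs": {
  "motion": [
    [0,[0,0,0],[0,-7,0]],
    [0,[0,0,0],[0,-7,0]],
    [0,[0,0,0],[0,-7,0]],
    [0,[0,0,0],[0,-7,0]],
    [0,[0,0,0],[0,-7,0]],
    [0,[0,0,0],[0,-7,0]],
    [0,[0,0,0],[0,-7,0]],
    [0,[0,0,0],[0,-7,0]],
    [0,[0,0,0],[0,-7,0]],
    [0,[0,0,0],[0,-7,0]]
  ]
}}

```text
clock: 10.0
tcp_pos: [0.5697, 0.0194, 0.1645]
orientation: [-1.557, -0.24, 0.246]
contact_force: [0.0, -0.6, -1.2]
grip_width: 0.013
```

>>> {"fn": "jog_arm", "kwargs": {
  "motion": [
    [0,[0,0,0],[0,-7,0]],
    [0,[0,0,0],[0,-7,0]],
    [0,[0,0,0],[0,-7,0]],
    [0,[0,0,0],[0,-7,0]],
    [0,[0,0,0],[0,0,0]],
    [0,[0,0,0],[0,0,0]],
    [0,[0,0,0],[0,0,0]]
  ]
}}

```text
clock: 10.58
tcp_pos: [0.5703, 0.0194, 0.1653]
orientation: [-1.481, -0.615, 0.618]
contact_force: [0.3, 0.1, -2.7]
grip_width: 0.0126
```

```bash
python3 st.py
python3 - <<'E'
from bench import r
from h import *
for n in ("scene","wrist"):
    f=r.grab_frame(n); im=f["image"]; np.savez(f"/tmp/{n}.npz",**{k:np.array(v) for k,v in f.items()})
    if n=="scene": im=cv2.resize(im[170:290,290:450],None,fx=4,fy=4,interpolation=cv2.INTER_CUBIC)
    cv2.imwrite(f"pics/p_{n}.png",im[:,:,::-1])
E
```

```text
[0.5703 0.0194 0.1653] zyaw 135.18 tilt 0.10 j7 2.28 10.5833 w 0.0126 F [ 0.31  0.1  -2.66] Mo [ 0.053 -0.051 -0.008]
```

View pics/p_scene.png

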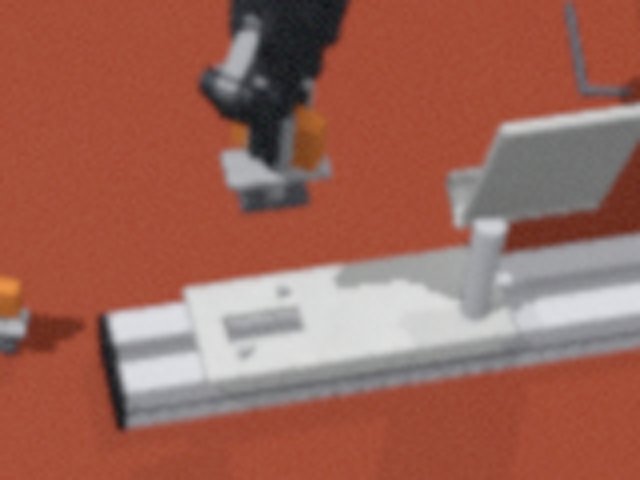

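View pics/p_wrist.png

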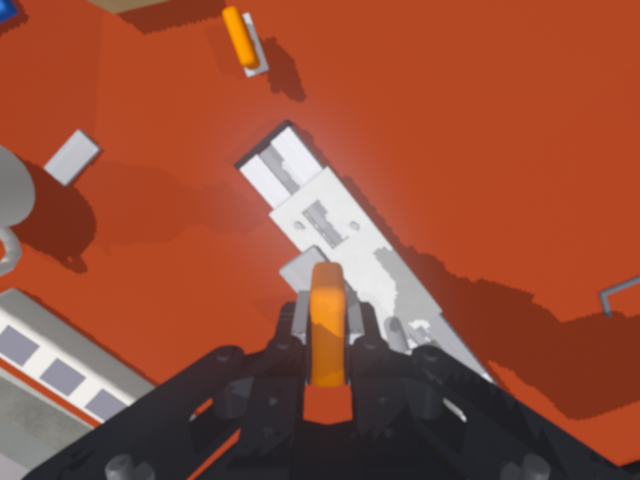

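Wrist view: the plate is held parallel to the rail, with its corner at (317,246). The foot's hole is at (325,224), with pins at (298,225) and (354,226). I'll measure the hole from here as well.

Run:
```python
from h import *
f=dict(np.load("/tmp/wrist.npz")); im=f["image"]
cv2.imwrite("pics/q.png",cv2.resize(im[160:290,260:380,::-1],None,fx=6,fy=6,interpolation=cv2.INTER_CUBIC)[:600])
```

```text
(no output)
```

View pics/q.png

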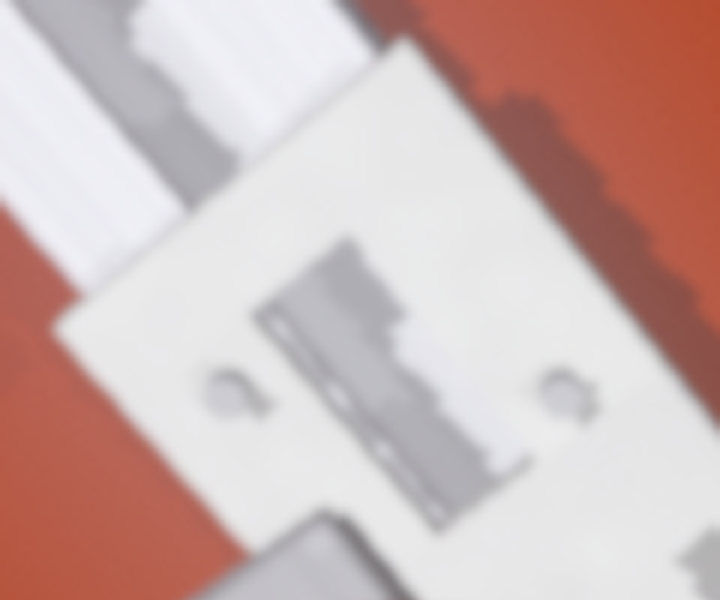

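Run:
```python
from h import *
f=dict(np.load("/tmp/wrist.npz")); w=cloud(f)
px=lambda u,v:(260+(u+.5)/6-.5,160+(v+.5)/6-.5)
yaw=lambda a:np.degrees(np.arctan2(a[1],a[0]))
P=np.array([ray(f,*px(*p),.038) for p in ((253,312),(350,240),(532,460),(437,530))]); print(P.round(4)); 
print("hole",P.mean(0).round(4),"long yaw",yaw(P[2]+P[3]-P[0]-P[1]),[np.linalg.norm(P[i]-P[i-1]).round(4) for i in range(4)])
Q=np.array([ray(f,*px(*p),.043) for p in ((225,395),(562,392))]); print("pins",Q.round(4),Q.mean(0),np.linalg.norm(Q[0]-Q[1]),"expected",2*np.hypot(18,14.5))
F=np.array([ray(f,*px(*p),.038) for p in ((405,38),(53,325))]); d=F[0]-F[1]; print("foot",F.round(4),np.linalg.norm(d),yaw(d)); n=np.array([-d[1],d[0],0])/np.linalg.norm(d)
print(F.mean(0)+.036*n, F.mean(0)-.036*n)
# plate edge depth
zt=.1653-.0025
for p in ((325,513),(200,590),(400,598)): print("plate",ray(f,*px(*p),zt).round(4), w[int(px(*p)[1])+3,int(px(*p)[0])])
```

```text
[[ 5.777e-01 -2.800e-03  3.800e-02]
 [ 5.612e-01 -5.000e-04  3.800e-02]
 [ 5.653e-01  3.960e-02  3.800e-02]
 [ 5.821e-01  3.760e-02  3.800e-02]]
hole [0.5716 0.0185 0.038 ] long yaw 83.96540411315833 [np.float64(0.0407), np.float64(0.0167), np.float64(0.0403), np.float64(0.0169)]
pins [[0.5877 0.0019 0.043 ]
 [0.5547 0.034  0.043 ]] [0.57119611 0.01795334 0.043     ] 0.04596064075597551 expected 46.22769732530488
foot [[ 0.5369 -0.0145  0.038 ]
 [ 0.5986 -0.0209  0.038 ]] 0.06204819764464022 174.0732115126178
[ 0.56399163 -0.05348926  0.038     ] [0.57142617 0.01812588 0.038     ]
plate [ 0.5564 -0.0036  0.1628] [ 0.55760669 -0.00288592  0.16324456]
plate [ 0.5681 -0.006   0.1628] [ 0.57027321 -0.00489034  0.1597231 ]
plate [0.5573 0.0056 0.1628] [0.55526036 0.00343325 0.17347668]
```

>>> {"fn": "jog_arm", "kwargs": {
  "motion": [
    [0,[0,0.02,-0.002],[0,0,0]],
    [0,[0,0.025,0],[0,0,0]],
    [0,[0,0.02,0],[0,0,0]],
    [0,[0,0.015,0],[0,0,0]],
    [0,[0,0,0],[0,0,0]],
    [0,[0,0,0],[0,0,0]],
    [0,[0,0,0],[0,0,0]]
  ]
}}

```text
clock: 11.27
tcp_pos: [0.5731, 0.0183, 0.0871]
orientation: [-1.481, -0.62, 0.618]
contact_force: [-0.7, 0.1, -1.6]
grip_width: 0.0128
```

```bash
python3 st.py
python3 - <<'E'
from bench import r
from h import *
for n in ("scene","side","wrist"):
    f=r.grab_frame(n); im=f["image"]; 
    if n=="scene": im=cv2.resize(im[170:290,290:450],None,fx=4,fy=4,interpolation=cv2.INTER_CUBIC)
    if n=="side": im=cv2.resize(im[150:300,260:400],None,fx=4,fy=4,interpolation=cv2.INTER_CUBIC)
    cv2.imwrite(f"pics/s_{n}.png",im[:,:,::-1])
E
```

```text
[0.5731 0.0183 0.0871] zyaw 135.36 tilt 0.08 j7 2.31 11.2667 w 0.0128 F [-0.71  0.13 -1.59] Mo [ 0.03  -0.011 -0.06 ]
```

View pics/s_scene.png

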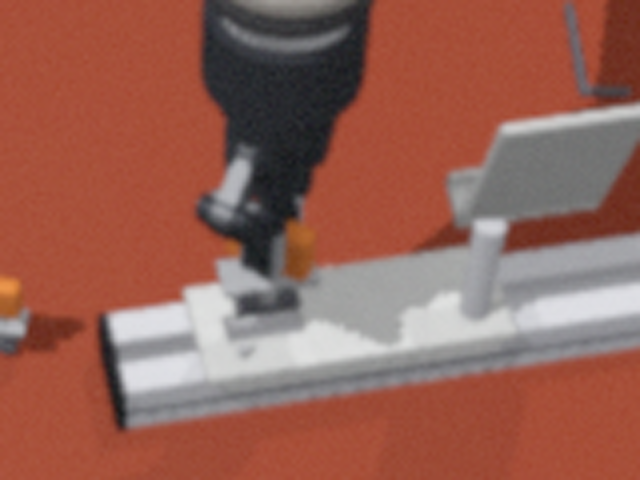

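View pics/s_side.png

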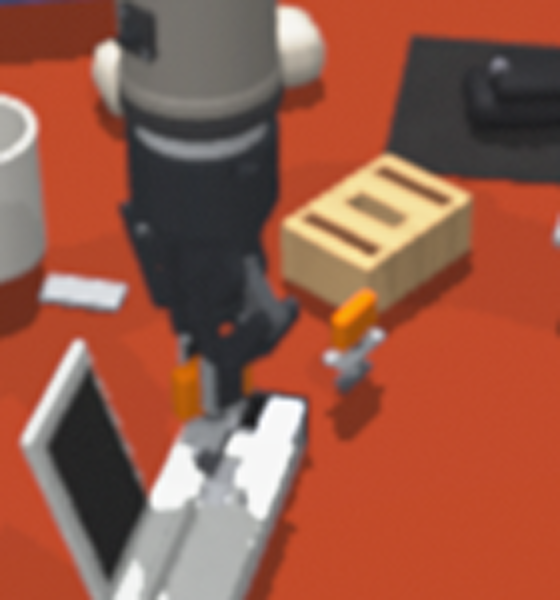

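View pics/s_wrist.png

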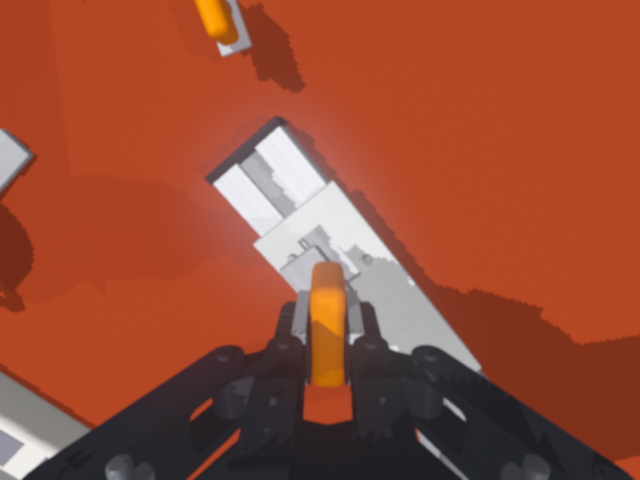

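```bash
python3 - <<'E'
from bench import r
from h import *
f=r.grab_frame("wrist"); im=f["image"]; np.savez("/tmp/wrist.npz",**{k:np.array(v) for k,v in f.items()})
cv2.imwrite("pics/t.png",cv2.resize(im[170:290,240:400,::-1],None,fx=5,fy=5,interpolation=cv2.INTER_CUBIC))
E
python3 st.py
```

```text
[0.5731 0.0183 0.0873] zyaw 135.39 tilt 0.12 j7 2.31 11.4667 w 0.0128 F [-0.93  0.7  -1.5 ] Mo [ 0.019 -0.005  0.088]
```

View pics/t.png

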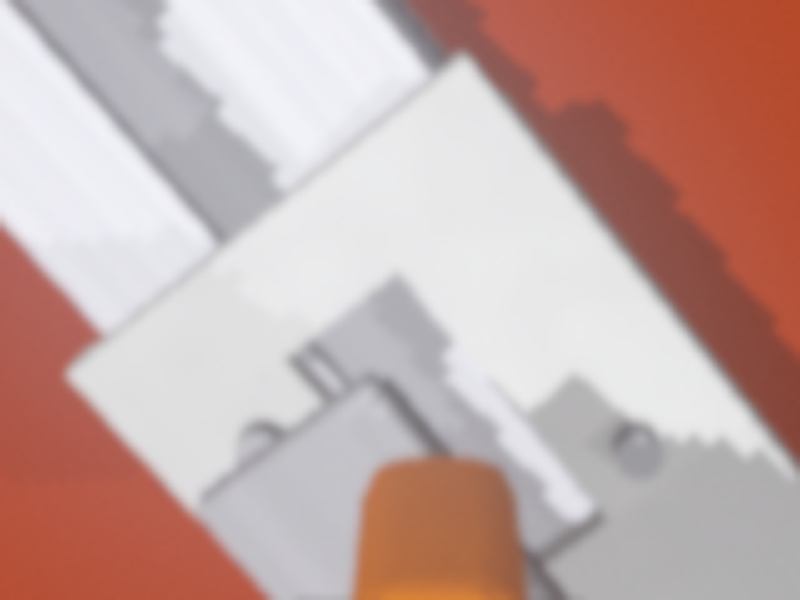

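Run:
```python
from h import *
f=dict(np.load("/tmp/wrist.npz"))
px=lambda u,v:(240+(u+.5)/5-.5,170+(v+.5)/5-.5)
yaw=lambda a:np.degrees(np.arctan2(a[1],a[0]))
R_=lambda p,z:ray(f,*px(*p),z)
F=[R_(p,.038) for p in ((462,52),(66,375))]; d=F[0]-F[1]; print("foot",np.linalg.norm(d),yaw(d)); n=np.array([-d[1],d[0],0])/np.linalg.norm(d); print("hole from foot",(F[0]+F[1])/2-.036*n)
H=[R_(p,.038) for p in ((290,353),(398,272),(605,517))]; print(np.round(H,4),"hole",(H[0]+H[2])/2, "w,l",np.linalg.norm(H[0]-H[1]),np.linalg.norm(H[1]-H[2]),yaw(H[2]-H[1]),yaw(H[1]-H[0]))
zt=.0873-.0025
P=[R_(p,zt) for p in ((203,497),(372,375),(445,460))]; print(np.round(P,4),np.linalg.norm(P[0]-P[1]),yaw(P[1]-P[0]),yaw(P[2]-P[1]))
e=(P[1]-P[0]); e/=np.linalg.norm(e); a=np.array([e[1],-e[0],0])
print("plate centre",(P[0]+P[1])/2+.025*a, (P[0]+P[1])/2-.025*a)
# slot edges at rail top z=.032
for p in ((20,0),(222,240)): print("slot edge",R_(p,.032).round(4))
```

```text
foot 0.06227569885219997 174.72468265889555
hole from foot [0.57117166 0.01820574 0.038     ]
[[ 0.5773 -0.0033  0.038 ]
 [ 0.5607 -0.0013  0.038 ]
 [ 0.5648  0.0396  0.038 ]] hole [0.57107231 0.01814376 0.038     ] w,l 0.016728747097081643 0.04110589779139575 84.22824052373588 173.28341338864502
[[ 0.5794 -0.0075  0.0848]
 [ 0.559  -0.0049  0.0848]
 [ 0.5601  0.006   0.0848]] 0.020535963750091403 172.6852271477072 83.95956547986916
plate centre [0.57235115 0.01857321 0.0848    ] [ 0.56598513 -0.03101987  0.0848    ]
slot edge [ 0.5701 -0.0547  0.032 ]
slot edge [ 0.5745 -0.0182  0.032 ]
```

>>> {"fn": "jog_arm", "kwargs": {
  "motion": [
    [0,[-0.0012,0.004,0.001],[0,0,0]],
    [0,[0,0.005,0],[0,0,0]],
    [0,[0,0.004,0],[0,0,0]],
    [0,[0,0.003,0],[0,0,0]],
    [0,[0,0.003,0],[0,0,0]],
    [0,[0,0,0],[0,0,0]]
  ]
}}

```text
clock: 11.97
tcp_pos: [0.5703, 0.018, 0.0663]
orientation: [-1.48, -0.618, 0.62]
contact_force: [-1.1, 0.5, -0.9]
grip_width: 0.0123
```

```bash
python3 st.py
```

```text
[0.5703 0.018  0.0663] zyaw 135.40 tilt 0.08 j7 2.31 11.9667 w 0.0123 F [-1.09  0.49 -0.9 ] Mo [-0.015  0.033 -0.006]
```

>>> {"fn": "jog_arm", "kwargs": {
  "motion": [
    [0,[0,0.003,0],[0,0,0]],
    [0,[0,0.003,0],[0,0,0]],
    [0,[0,0,0],[0,0,0]]
  ]
}}

```text
clock: 12.22
tcp_pos: [0.5704, 0.018, 0.0606]
orientation: [-1.48, -0.619, 0.62]
contact_force: [-0.5, -0.2, -2.2]
grip_width: 0.0128
```

>>> {"fn": "jog_arm", "kwargs": {
  "motion": [
    [0,[0,0.003,0],[0,0,0]],
    [0,[0,0.002,0],[0,0,0]],
    [0,[0,0,0],[0,0,0]]
  ]
}}

```text
clock: 12.47
tcp_pos: [0.5705, 0.018, 0.0557]
orientation: [-1.48, -0.619, 0.62]
contact_force: [-0.1, -0.3, -1.5]
grip_width: 0.0127
```

```bash
python3 st.py
```

```text
[0.5705 0.018  0.0557] zyaw 135.40 tilt 0.04 j7 2.31 12.4667 w 0.0127 F [-0.09 -0.28 -1.51] Mo [ 0.006  0.028 -0.036]
```

>>> {"fn": "jog_arm", "kwargs": {
  "motion": [
    [0,[0,0.003,0],[0,0,0]],
    [0,[0,0.003,0],[0,0,0]],
    [0,[0,0.001,0],[0,0,0]],
    [0,[0,0,0],[0,0,0]]
  ]
}}

```text
clock: 12.8
tcp_pos: [0.5704, 0.018, 0.0487]
orientation: [-1.48, -0.619, 0.62]
contact_force: [0.9, 0.1, -1.3]
grip_width: 0.0121
```

>>> {"fn": "jog_arm", "kwargs": {
  "motion": [
    [0,[0,0.001,0],[0,0,0]],
    [0,[0,0.0005,0],[0,0,0]],
    [0,[0,0,0],[0,0,0]]
  ]
}}

```text
clock: 13.05
tcp_pos: [0.5707, 0.018, 0.0476]
orientation: [-1.481, -0.619, 0.619]
contact_force: [-0.1, 0.8, -2.0]
grip_width: 0.0129
```

>>> {"fn": "jog_arm", "kwargs": {
  "motion": [
    [0,[0,0.0008,0],[0,0,0]],
    [0,[0,0,0],[0,0,0]]
  ]
}}

```text
clock: 13.22
tcp_pos: [0.5707, 0.018, 0.0468]
orientation: [-1.481, -0.619, 0.619]
contact_force: [-0.7, 0.1, -1.8]
grip_width: 0.0127
```

>>> {"fn": "jog_arm", "kwargs": {
  "motion": [
    [0,[0,0.0008,0],[0,0,0]],
    [0,[0,0,0],[0,0,0]]
  ]
}}

```text
clock: 13.38
tcp_pos: [0.5707, 0.018, 0.046]
orientation: [-1.481, -0.619, 0.619]
contact_force: [-0.3, -0.5, -1.3]
grip_width: 0.0126
```

>>> {"fn": "jog_arm", "kwargs": {
  "motion": [
    [0,[0,0.0006,0],[0,0,0]],
    [0,[0,0,0],[0,0,0]]
  ]
}}

```text
clock: 13.55
tcp_pos: [0.5708, 0.018, 0.0456]
orientation: [-1.481, -0.619, 0.619]
contact_force: [-0.7, 0.6, -0.6]
grip_width: 0.0126
```

>>> {"fn": "jog_arm", "kwargs": {
  "motion": [
    [0,[0,0.0005,0],[0,0,0]],
    [0,[0,0,0],[0,0,0]]
  ]
}}

```text
clock: 13.72
tcp_pos: [0.5709, 0.0181, 0.0455]
orientation: [-1.481, -0.619, 0.619]
contact_force: [-0.7, -0.6, 4.0]
grip_width: 0.0124
```

Contact came at TCP z = 0.0455 with about 5 N, exactly where the plate should meet the foot. Checking visually.

```bash
python3 st.py
cat > look.py <<'E'
from bench import r
from h import *
import sys
t=sys.argv[1]
for n in sys.argv[2:]:
    f=r.grab_frame(n); im=f["image"]; np.savez(f"/tmp/{n}.npz",**{k:np.array(v) for k,v in f.items()})
    if n=="scene": im=cv2.resize(im[190:290,300:430],None,fx=5,fy=5,interpolation=cv2.INTER_CUBIC)
    if n=="side": im=cv2.resize(im[190:300,260:380],None,fx=5,fy=5,interpolation=cv2.INTER_CUBIC)
    if n=="wrist": im=cv2.resize(im[170:300,240:400],None,fx=4.5,fy=4.5,interpolation=cv2.INTER_CUBIC)
    cv2.imwrite(f"pics/{t}_{n}.png",im[:,:,::-1])
E
python3 look.py u scene wrist
```

```text
[0.5709 0.0181 0.0455] zyaw 135.39 tilt 0.02 j7 2.32 13.7167 w 0.0124 F [-0.75 -0.57  4.03] Mo [0.034 0.407 0.001]
```

View pics/u_scene.png

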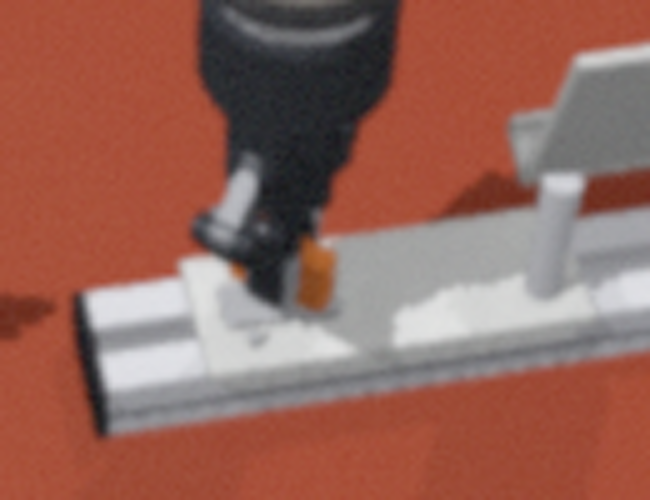

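View pics/u_wrist.png

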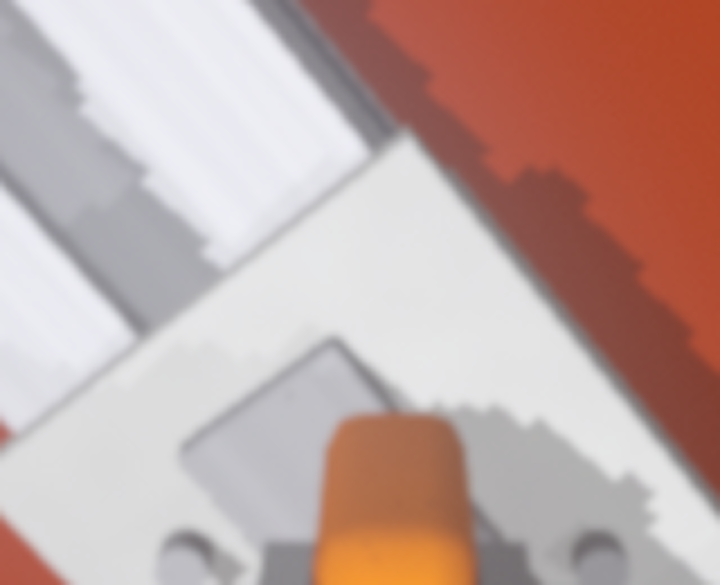

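Wrist view: the plate lies flat on the foot over the hole, edges parallel to the rail, with the pins at (185,555) and (600,555) beside it. Now turning clockwise.

>>> {"fn": "jog_arm", "kwargs": {
  "motion": [
    [0,[0,-0.0003,0],[0,3,0]],
    [0,[0,0,0],[0,5,0]],
    [0,[0,0,0],[0,5,0]],
    [0,[0,0,0],[0,5,0]],
    [0,[0,0,0],[0,5,0]],
    [0,[0,0,0],[0,5,0]]
  ]
}}

```text
clock: 14.32
tcp_pos: [0.5713, 0.0177, 0.0455]
orientation: [-1.558, -0.236, 0.234]
contact_force: [1.2, -0.0, 1.2]
grip_width: 0.0125
```

```bash
python3 st.py
```

```text
[0.5713 0.0177 0.0455] zyaw 107.15 tilt 0.07 j7 1.92 14.3167 w 0.0125 F [ 1.18 -0.03  1.25] Mo [-0.191  0.019  0.109]
```

>>> {"fn": "jog_arm", "kwargs": {
  "motion": [
    [0,[0,0,0],[0,5,0]],
    [0,[0,0,0],[0,5,0]],
    [0,[0,0,0],[0,5,0]],
    [0,[0,0,0],[0,5,0]],
    [0,[0,0,0],[0,5,0]],
    [0,[0,0,0],[0,5,0]],
    [0,[0,0,0],[0,5,0]],
    [0,[0,0,0],[0,5,0]],
    [0,[0,0,0],[0,5,0]],
    [0,[0,0,0],[0,4,0]]
  ]
}}

```text
clock: 15.15
tcp_pos: [0.5712, 0.018, 0.0455]
orientation: [-1.526, 0.435, -0.436]
contact_force: [-0.9, -0.3, 1.7]
grip_width: 0.0126
```

```bash
python3 st.py; python3 look.py v scene wrist
```

```text
[0.5712 0.018  0.0455] zyaw 58.16 tilt 0.05 j7 1.25 15.15 w 0.0126 F [-0.85 -0.25  1.7 ] Mo [-0.078  0.153  0.001]
```

View pics/v_wrist.png

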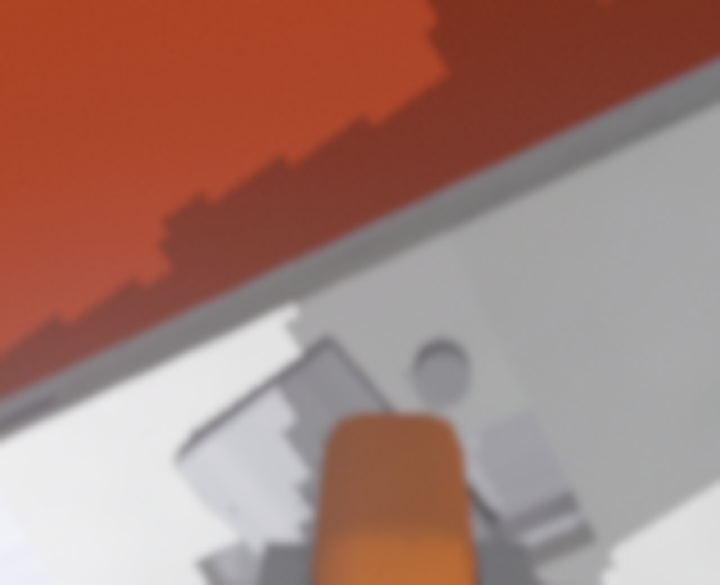

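Wrist view: the plate has turned with the knob, the upper pin is at (440,370), and about 13° remain to the stops. Now slower, reading the moment.

>>> {"fn": "jog_arm", "kwargs": {
  "motion": [
    [0,[0,0,0],[0,3,0]],
    [0,[0,0,0],[0,3,0]],
    [0,[0,0,0],[0,3,0]],
    [0,[0,0,0],[0,3,0]],
    [0,[0,0,0],[0,2,0]]
  ]
}}

```text
clock: 15.67
tcp_pos: [0.5711, 0.018, 0.0455]
orientation: [-1.48, 0.621, -0.622]
contact_force: [0.1, -1.1, 2.7]
grip_width: 0.0125
```

```bash
python3 st.py
```

```text
[0.5711 0.018  0.0455] zyaw 44.41 tilt 0.04 j7 1.06 15.6667 w 0.0125 F [ 0.1  -1.13  2.7 ] Mo [-0.042  0.149  0.027]
```

>>> {"fn": "jog_arm", "kwargs": {
  "motion": [
    [0,[0,0,0],[0,2,0]],
    [0,[0,0,0],[0,2,0]],
    [0,[0,0,0],[0,2,0]]
  ]
}}

```text
clock: 15.92
tcp_pos: [0.571, 0.018, 0.0455]
orientation: [-1.454, 0.701, -0.702]
contact_force: [-1.0, -0.3, 3.8]
grip_width: 0.0123
```

```bash
python3 st.py
```

```text
[0.571  0.018  0.0455] zyaw 38.48 tilt 0.03 j7 0.98 15.9167 w 0.0123 F [-0.96 -0.32  3.8 ] Mo [-0.103  0.187  0.192]
```

>>> {"fn": "jog_arm", "kwargs": {
  "motion": [
    [0,[0,0,0],[0,2,0]],
    [0,[0,0,0],[0,2,0]],
    [0,[0,0,0],[0,2,0]]
  ]
}}

```text
clock: 16.17
tcp_pos: [0.571, 0.018, 0.0455]
orientation: [-1.425, 0.782, -0.783]
contact_force: [-0.2, -0.3, 4.6]
grip_width: 0.0129
```

```bash
python3 st.py; python3 look.py w scene wrist
```

```text
[0.571  0.018  0.0455] zyaw 32.49 tilt 0.03 j7 0.90 16.1667 w 0.0129 F [-0.19 -0.32  4.55] Mo [-0.069  0.213  0.237]
```

View pics/w_wrist.png

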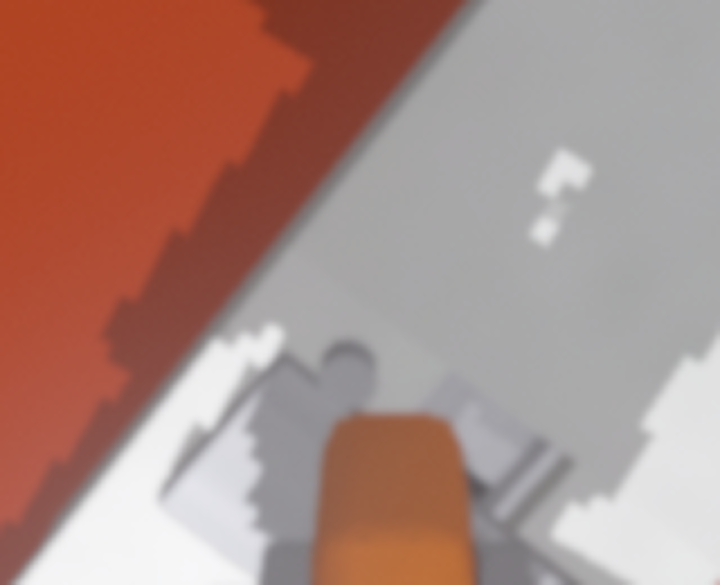

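Wrist view: the plate is square, with its edge against the pin at (348,370). The moment has risen to the 0.24 N·m drag. Now tightening in small steps, easing the press down slightly.

>>> {"fn": "jog_arm", "kwargs": {
  "motion": [
    [0,[0,-0.0003,0],[0,3,0]],
    [0,[0,0,0],[0,3,0]],
    [0,[0,0,0],[0,3,0]]
  ]
}}

```text
clock: 16.52
tcp_pos: [0.5706, 0.0181, 0.0455]
orientation: [-1.376, 0.903, -0.902]
contact_force: [-0.9, -0.4, 3.1]
grip_width: 0.0128
```

```bash
python3 st.py
```

```text
[0.5706 0.0181 0.0455] zyaw 23.45 tilt 0.02 j7 0.78 16.5167 w 0.0128 F [-0.94 -0.41  3.15] Mo [-0.102  0.191  0.263]
```

>>> {"fn": "jog_arm", "kwargs": {
  "motion": [
    [0,[0,0,0],[0,3,0]],
    [0,[0,0,0],[0,3,0]],
    [0,[0,0,0],[0,3,0]]
  ]
}}

```text
clock: 16.77
tcp_pos: [0.5706, 0.018, 0.0455]
orientation: [-1.318, 1.022, -1.021]
contact_force: [-1.1, 1.0, 2.7]
grip_width: 0.0128
```

```bash
python3 st.py
```

```text
[0.5706 0.018  0.0455] zyaw 14.45 tilt 0.02 j7 0.66 16.7667 w 0.0128 F [-1.06  1.    2.67] Mo [-0.116  0.271  0.257]
```

>>> {"fn": "jog_arm", "kwargs": {
  "motion": [
    [0,[0,0,0],[0,2,0]],
    [0,[0,0,0],[0,2,0]],
    [0,[0,0,0],[0,2,0]]
  ]
}}

```text
clock: 17.02
tcp_pos: [0.5706, 0.018, 0.0455]
orientation: [-1.276, 1.1, -1.099]
contact_force: [-1.0, -0.9, 3.0]
grip_width: 0.0127
```

```bash
python3 st.py
```

```text
[0.5706 0.018  0.0455] zyaw 8.49 tilt 0.02 j7 0.57 17.0167 w 0.0127 F [-1.02 -0.86  3.03] Mo [-0.032  0.206  0.259]
```

>>> {"fn": "jog_arm", "kwargs": {
  "motion": [
    [0,[0,0,0],[0,2,0]],
    [0,[0,0,0],[0,2,0]],
    [0,[0,0,0],[0,2,0]]
  ]
}}

```text
clock: 17.27
tcp_pos: [0.5706, 0.018, 0.0456]
orientation: [-1.23, 1.177, -1.177]
contact_force: [-1.4, -1.5, 2.5]
grip_width: 0.0127
```

```bash
python3 st.py
```

```text
[0.5706 0.018  0.0456] zyaw 2.49 tilt 0.02 j7 0.49 17.2667 w 0.0127 F [-1.43 -1.53  2.52] Mo [-0.072  0.217  0.217]
```

>>> {"fn": "jog_arm", "kwargs": {
  "motion": [
    [0,[0,0,0],[0,2,0]],
    [0,[0,0,0],[0,2,0]],
    [0,[0,0,0],[0,2,0]]
  ]
}}

```text
clock: 17.52
tcp_pos: [0.5706, 0.018, 0.0455]
orientation: [-1.18, 1.254, -1.254]
contact_force: [-2.1, 0.3, 2.5]
grip_width: 0.0126
```

```bash
python3 st.py
```

```text
[0.5706 0.018  0.0455] zyaw -3.51 tilt 0.02 j7 0.41 17.5167 w 0.0126 F [-2.12  0.26  2.47] Mo [-0.124  0.26   0.24 ]
```

>>> {"fn": "jog_arm", "kwargs": {
  "motion": [
    [0,[0,0,0],[0,2,0]],
    [0,[0,0,0],[0,2,0]],
    [0,[0,0,0],[0,2,0]]
  ]
}}

```text
clock: 17.77
tcp_pos: [0.5706, 0.0179, 0.0455]
orientation: [-1.126, 1.331, -1.33]
contact_force: [-1.3, 0.0, 3.5]
grip_width: 0.0132
```

```bash
python3 st.py
```

```text
[0.5706 0.0179 0.0455] zyaw -9.51 tilt 0.02 j7 0.33 17.7667 w 0.0132 F [-1.34  0.03  3.47] Mo [-0.079  0.308  0.253]
```

>>> {"fn": "jog_arm", "kwargs": {
  "motion": [
    [0,[0,0,0],[0,2,0]],
    [0,[0,0,0],[0,2,0]],
    [0,[0,0,0],[0,2,0]]
  ]
}}

```text
clock: 18.02
tcp_pos: [0.5706, 0.0179, 0.0455]
orientation: [-1.069, 1.406, -1.406]
contact_force: [-1.5, -0.5, 4.3]
grip_width: 0.0123
```

```bash
python3 st.py
```

```text
[0.5706 0.0179 0.0455] zyaw -15.51 tilt 0.03 j7 0.24 18.0167 w 0.0123 F [-1.54 -0.46  4.26] Mo [-0.135  0.243  0.249]
```

>>> {"fn": "jog_arm", "kwargs": {
  "motion": [
    [0,[0,0,0],[0,2,0]],
    [0,[0,0,0],[0,2,0]],
    [0,[0,0,0],[0,2,0]]
  ]
}}

```text
clock: 18.27
tcp_pos: [0.5706, 0.018, 0.0455]
orientation: [-1.008, 1.48, -1.48]
contact_force: [-1.3, -0.0, 2.0]
grip_width: 0.0128
```

```bash
python3 st.py
```

```text
[0.5706 0.018  0.0455] zyaw -21.51 tilt 0.03 j7 0.16 18.2667 w 0.0128 F [-1.32 -0.05  2.02] Mo [-0.054  0.196  0.245]
```

>>> {"fn": "jog_arm", "kwargs": {
  "motion": [
    [0,[0,0,0],[0,2,0]],
    [0,[0,0,0],[0,2,0]],
    [0,[0,0,0],[0,2,0]]
  ]
}}

```text
clock: 18.52
tcp_pos: [0.5706, 0.018, 0.0455]
orientation: [-0.943, 1.554, -1.553]
contact_force: [-0.9, -0.1, 3.4]
grip_width: 0.0126
```

```bash
python3 st.py
```

```text
[0.5706 0.018  0.0455] zyaw -27.50 tilt 0.03 j7 0.08 18.5167 w 0.0126 F [-0.91 -0.11  3.37] Mo [-0.113  0.27   0.251]
```

>>> {"fn": "jog_arm", "kwargs": {
  "motion": [
    [0,[0,0,0],[0,2,0]],
    [0,[0,0,0],[0,2,0]],
    [0,[0,0,0],[0,2,0]]
  ]
}}

```text
clock: 18.77
tcp_pos: [0.5706, 0.018, 0.0455]
orientation: [-0.874, 1.626, -1.625]
contact_force: [-2.4, -1.0, 3.5]
grip_width: 0.0126
```

```bash
python3 st.py
```

```text
[0.5706 0.018  0.0455] zyaw -33.51 tilt 0.03 j7 -0.01 18.7667 w 0.0126 F [-2.45 -0.96  3.53] Mo [-0.113  0.298  0.199]
```

>>> {"fn": "jog_arm", "kwargs": {
  "motion": [
    [0,[0,0,0],[0,2,0]],
    [0,[0,0,0],[0,2,0]],
    [0,[0,0,0],[0,2,0]]
  ]
}}

```text
clock: 19.02
tcp_pos: [0.5706, 0.0179, 0.0455]
orientation: [-0.801, 1.697, -1.696]
contact_force: [-1.2, 0.7, 4.0]
grip_width: 0.0126
```

```bash
python3 st.py
```

```text
[0.5706 0.0179 0.0455] zyaw -39.50 tilt 0.03 j7 -0.09 19.0167 w 0.0126 F [-1.18  0.71  3.99] Mo [-0.091  0.276  0.325]
```

>>> {"fn": "jog_arm", "kwargs": {
  "motion": [
    [0,[0,0,0],[0,1,0]]
  ]
}}

```text
clock: 19.1
tcp_pos: [0.5705, 0.0179, 0.0455]
orientation: [-0.788, 1.709, -1.708]
contact_force: [-1.5, -0.9, 3.6]
grip_width: 0.0126
```

```bash
python3 st.py
```

```text
[0.5705 0.0179 0.0455] zyaw -40.53 tilt 0.04 j7 -0.10 19.1 w 0.0126 F [-1.48 -0.94  3.58] Mo [-0.123  0.315  0.33 ]
```

>>> {"fn": "jog_arm", "kwargs": {
  "motion": [
    [0,[0,0,0],[0,1,0]]
  ]
}}

```text
clock: 19.18
tcp_pos: [0.5706, 0.0179, 0.0455]
orientation: [-0.775, 1.72, -1.72]
contact_force: [-2.1, -0.3, 3.2]
grip_width: 0.0127
```

```bash
python3 st.py
```

```text
[0.5706 0.0179 0.0455] zyaw -41.53 tilt 0.03 j7 -0.12 19.1833 w 0.0127 F [-2.09 -0.35  3.25] Mo [-0.123  0.38   0.272]
```

>>> {"fn": "jog_arm", "kwargs": {
  "motion": [
    [0,[0,0,0],[0,1,0]]
  ]
}}

```text
clock: 19.27
tcp_pos: [0.5706, 0.0179, 0.0455]
orientation: [-0.761, 1.732, -1.732]
contact_force: [-2.1, -0.1, 3.3]
grip_width: 0.0127
```

```bash
python3 st.py
```

```text
[0.5706 0.0179 0.0455] zyaw -42.58 tilt 0.03 j7 -0.13 19.2667 w 0.0127 F [-2.13 -0.06  3.3 ] Mo [-0.13   0.341  0.334]
```

>>> {"fn": "jog_arm", "kwargs": {
  "motion": [
    [0,[0,0,0],[0,1,0]]
  ]
}}

```text
clock: 19.35
tcp_pos: [0.5705, 0.0179, 0.0455]
orientation: [-0.748, 1.744, -1.744]
contact_force: [-3.2, -1.0, 3.2]
grip_width: 0.0124
```

```bash
python3 st.py
```

```text
[0.5705 0.0179 0.0455] zyaw -43.63 tilt 0.02 j7 -0.15 19.35 w 0.0124 F [-3.18 -0.99  3.15] Mo [-0.187  0.421  0.336]
```

>>> {"fn": "jog_arm", "kwargs": {
  "motion": [
    [0,[0,-0.0002,0],[0,1,0]]
  ]
}}

```text
clock: 19.43
tcp_pos: [0.5706, 0.018, 0.0456]
orientation: [-0.734, 1.756, -1.756]
contact_force: [-0.7, -0.9, 0.3]
grip_width: 0.0124
```

```bash
python3 st.py
```

```text
[0.5706 0.018  0.0456] zyaw -44.65 tilt 0.02 j7 -0.16 19.4333 w 0.0124 F [-0.68 -0.94  0.3 ] Mo [-0.268  0.131  0.28 ]
```

>>> {"fn": "jog_arm", "kwargs": {
  "motion": [
    [0,[0,0,0],[0,1,0]]
  ]
}}

```text
clock: 19.52
tcp_pos: [0.5705, 0.018, 0.0455]
orientation: [-0.721, 1.768, -1.768]
contact_force: [-1.0, -0.8, 0.9]
grip_width: 0.0124
```

```bash
python3 st.py
```

```text
[0.5705 0.018  0.0455] zyaw -45.67 tilt 0.03 j7 -0.18 19.5167 w 0.0124 F [-1.03 -0.84  0.91] Mo [-0.2    0.324  0.287]
```

>>> {"fn": "jog_arm", "kwargs": {
  "motion": [
    [0,[0,0,0],[0,1,0]]
  ]
}}

```text
clock: 19.6
tcp_pos: [0.5705, 0.0179, 0.0456]
orientation: [-0.707, 1.779, -1.779]
contact_force: [-1.0, 0.1, 0.2]
grip_width: 0.0123
```

```bash
python3 st.py
```

```text
[0.5705 0.0179 0.0456] zyaw -46.69 tilt 0.03 j7 -0.19 19.6 w 0.0123 F [-1.03  0.11  0.16] Mo [-0.276  0.229  0.314]
```

>>> {"fn": "jog_arm", "kwargs": {
  "motion": [
    [0,[0,0,0],[0,1,0]]
  ]
}}

```text
clock: 19.68
tcp_pos: [0.5705, 0.018, 0.0456]
orientation: [-0.693, 1.791, -1.791]
contact_force: [-0.8, -3.3, -0.5]
grip_width: 0.0129
```

```bash
python3 st.py
```

```text
[0.5705 0.018  0.0456] zyaw -47.69 tilt 0.03 j7 -0.21 19.6833 w 0.0129 F [-0.75 -3.26 -0.46] Mo [-0.301  0.237  0.323]
```

>>> {"fn": "jog_arm", "kwargs": {
  "motion": [
    [0,[0,0,0],[0,1,0]],
    [0,[0,0,0],[0,1,0]]
  ]
}}

```text
clock: 19.85
tcp_pos: [0.5705, 0.018, 0.0456]
orientation: [-0.666, 1.814, -1.814]
contact_force: [-0.8, -1.7, -1.1]
grip_width: 0.0126
```

```bash
python3 st.py
```

```text
[0.5705 0.018  0.0456] zyaw -49.70 tilt 0.03 j7 -0.23 19.85 w 0.0126 F [-0.8  -1.68 -1.07] Mo [-0.262  0.239  0.277]
```

>>> {"fn": "jog_arm", "kwargs": {
  "motion": [
    [0,[0,0,0],[0,1,0]],
    [0,[0,0,0],[0,1,0]]
  ]
}}

```text
clock: 20.02
tcp_pos: [0.5706, 0.018, 0.0456]
orientation: [-0.638, 1.836, -1.836]
contact_force: [-1.7, -1.6, -3.2]
grip_width: 0.0124
```

```bash
python3 st.py
```

```text
[0.5706 0.018  0.0456] zyaw -51.70 tilt 0.03 j7 -0.26 20.0167 w 0.0124 F [-1.69 -1.59 -3.2 ] Mo [-0.387  0.234  0.346]
```

>>> {"fn": "jog_arm", "kwargs": {
  "motion": [
    [0,[0,0,0],[0,1,0]]
  ]
}}

```text
clock: 20.1
tcp_pos: [0.5705, 0.018, 0.0456]
orientation: [-0.624, 1.847, -1.847]
contact_force: [-1.9, -0.9, -3.4]
grip_width: 0.0129
```

```bash
python3 st.py
```

```text
[0.5705 0.018  0.0456] zyaw -52.70 tilt 0.03 j7 -0.28 20.1 w 0.0129 F [-1.93 -0.9  -3.41] Mo [-0.422  0.245  0.378]
```

>>> {"fn": "jog_arm", "kwargs": {
  "motion": [
    [0,[0,0,0],[0,1,0]]
  ]
}}

```text
clock: 20.18
tcp_pos: [0.5705, 0.018, 0.0456]
orientation: [-0.61, 1.858, -1.858]
contact_force: [-1.3, -2.0, -1.6]
grip_width: 0.0128
```

```bash
python3 st.py
```

```text
[0.5705 0.018  0.0456] zyaw -53.70 tilt 0.03 j7 -0.29 20.1833 w 0.0128 F [-1.33 -1.97 -1.62] Mo [-0.422  0.199  0.285]
```

```bash
cat > fit.py <<'E'
import numpy as np
from scipy.optimize import least_squares
D=np.array([(23.45,.263),(14.45,.257),(8.49,.259),(2.49,.217),(-3.5,.24),(-9.5,.253),(-15.5,.249),(-21.5,.245),(-27.5,.251),(-33.5,.199),(-39.5,.325),(-40.5,.33),(-41.5,.272),(-42.6,.334),(-43.6,.336),(-44.65,.28),(-45.7,.287),(-46.7,.314),(-47.7,.323),(-49.7,.277),(-51.7,.346),(-52.7,.378),(-53.7,.285)])
import sys
if len(sys.argv)>1: D=np.vstack([D,np.array(eval(sys.argv[1]))])
s=np.radians(-D[:,0]); k=.2/1.1
for c in (24,28,32,36,40):
    pass
f=lambda p:(p[0]+k*np.maximum(0,s-p[1])-D[:,1])
r=least_squares(f,[.24,.5],loss="soft_l1",f_scale=.03)
J=np.linalg.inv(r.jac.T@r.jac)*np.mean(r.fun**2)
print("base %.3f contact at %.1f deg +-%.1f"%(r.x[0],-np.degrees(r.x[1]),np.degrees(np.sqrt(J[1,1]))),"rms",np.sqrt(np.mean(f(r.x)**2)),"now model",r.x[0]+k*(s[-1]-r.x[1]),"F",k*(s[-1]-r.x[1])/.005)
E
python3 fit.py
```

```text
base 0.249 contact at -26.4 deg +-5.2 rms 0.029766696181399016 now model 0.33546785964668807 F 17.31172963277548
```

>>> {"fn": "jog_arm", "kwargs": {
  "motion": [
    [0,[0,0.0002,0],[0,1,0]]
  ]
}}

```text
clock: 20.27
tcp_pos: [0.5705, 0.018, 0.0456]
orientation: [-0.595, 1.87, -1.869]
contact_force: [-1.8, -1.3, 1.9]
grip_width: 0.0126
```

```bash
python3 st.py
```

```text
[0.5705 0.018  0.0456] zyaw -54.71 tilt 0.03 j7 -0.31 20.2667 w 0.0126 F [-1.85 -1.28  1.89] Mo [-0.371  0.537  0.33 ]
```

>>> {"fn": "jog_arm", "kwargs": {
  "motion": [
    [0,[0,0,0],[0,1,0]]
  ]
}}

```text
clock: 20.35
tcp_pos: [0.5705, 0.018, 0.0456]
orientation: [-0.581, 1.881, -1.88]
contact_force: [-2.7, -1.3, -1.8]
grip_width: 0.0126
```

```bash
python3 st.py
```

```text
[0.5705 0.018  0.0456] zyaw -55.71 tilt 0.02 j7 -0.32 20.35 w 0.0126 F [-2.74 -1.35 -1.79] Mo [-0.422  0.395  0.339]
```

>>> {"fn": "jog_arm", "kwargs": {
  "motion": [
    [0,[0,0,0],[0,1,0]]
  ]
}}

```text
clock: 20.43
tcp_pos: [0.5705, 0.018, 0.0456]
orientation: [-0.566, 1.891, -1.891]
contact_force: [-1.7, -1.6, -0.8]
grip_width: 0.0127
```

```bash
python3 st.py
```

```text
[0.5705 0.018  0.0456] zyaw -56.71 tilt 0.02 j7 -0.33 20.4333 w 0.0127 F [-1.69 -1.57 -0.85] Mo [-0.398  0.521  0.341]
```

>>> {"fn": "jog_arm", "kwargs": {
  "motion": [
    [0,[0,0,0],[0,1,0]]
  ]
}}

```text
clock: 20.52
tcp_pos: [0.5705, 0.018, 0.0456]
orientation: [-0.551, 1.902, -1.902]
contact_force: [-2.0, -1.1, -0.9]
grip_width: 0.0126
```

```bash
python3 st.py
```

```text
[0.5705 0.018  0.0456] zyaw -57.70 tilt 0.03 j7 -0.35 20.5167 w 0.0126 F [-2.   -1.12 -0.95] Mo [-0.432  0.579  0.309]
```

>>> {"fn": "jog_arm", "kwargs": {
  "motion": [
    [0,[0,0,0],[0,0.5,0]]
  ]
}}

```text
clock: 20.6
tcp_pos: [0.5706, 0.018, 0.0456]
orientation: [-0.544, 1.908, -1.907]
contact_force: [-3.1, -2.2, -0.4]
grip_width: 0.0127
```

```bash
python3 st.py
```

```text
[0.5706 0.018  0.0456] zyaw -58.19 tilt 0.02 j7 -0.36 20.6 w 0.0127 F [-3.07 -2.22 -0.41] Mo [-0.428  0.601  0.364]
```

>>> {"fn": "jog_arm", "kwargs": {
  "motion": [
    [0,[0,0,0],[0,0.5,0]]
  ]
}}

```text
clock: 20.68
tcp_pos: [0.5706, 0.018, 0.0456]
orientation: [-0.537, 1.913, -1.912]
contact_force: [-2.3, -1.0, 0.1]
grip_width: 0.013
```

```bash
python3 st.py
```

```text
[0.5706 0.018  0.0456] zyaw -58.65 tilt 0.02 j7 -0.36 20.6833 w 0.0130 F [-2.34 -0.99  0.13] Mo [-0.374  0.639  0.339]
```

```bash
python3 fit.py "[(-54.7,.33),(-55.7,.339),(-56.7,.341),(-57.7,.309),(-58.2,.364),(-58.65,.339)]"
```

```text
base 0.249 contact at -27.6 deg +-4.1 rms 0.02753993599771601 now model 0.347671734967094 F 19.69791726317089
```

The model and readings agree at about 0.34–0.35 N·m (roughly 20 N), inside the firm band. Letting go now.

>>> {"fn": "jog_arm", "kwargs": {
  "motion": [
    [0.5,[0,0,0],[0,0,0]],
    [0.5,[0,0,0],[0,0,0]],
    [0.5,[0,0,0],[0,0,0]],
    [0.5,[0,0,0],[0,0,0]],
    [0.5,[0,0,0],[0,0,0]],
    [0.5,[0,0,0],[0,0,0]]
  ]
}}

```text
clock: 21.18
tcp_pos: [0.571, 0.0181, 0.0457]
orientation: [-0.537, 1.912, -1.912]
contact_force: [-0.2, -0.1, 0.1]
grip_width: 0.0425
```

```bash
python3 st.py
```

```text
[0.571  0.0181 0.0457] zyaw -58.60 tilt 0.03 j7 -0.36 21.1833 w 0.0425 F [-0.17 -0.15  0.12] Mo [-0.01  -0.001 -0.015]
```

>>> {"fn": "jog_arm", "kwargs": {
  "motion": [
    [0.5,[0,-0.01,0],[0,0,0]],
    [0.5,[0,-0.02,0],[0,0,0]],
    [0.5,[0,-0.03,0],[0,0,0]],
    [0.5,[0,-0.03,0],[0,0,0]],
    [0.5,[0,-0.03,0],[0,0,0]],
    [0.5,[0,-0.03,0],[0,0,0]],
    [0.5,[0,0,0],[0,0,0]],
    [0.5,[0,0,0],[0,0,0]],
    [0.5,[0,0,0],[0,0,0]]
  ]
}}

```text
clock: 21.93
tcp_pos: [0.5704, 0.0183, 0.1955]
orientation: [-0.538, 1.913, -1.911]
contact_force: [0.7, 0.3, 0.0]
grip_width: 0.0424
```

```bash
python3 st.py; python3 look.py x scene side wrist
```

```text
[0.5704 0.0183 0.1955] zyaw -58.60 tilt 0.04 j7 -0.51 21.9333 w 0.0424 F [0.73 0.3  0.03] Mo [ 0.036  0.012 -0.076]
```

View pics/x_scene.png

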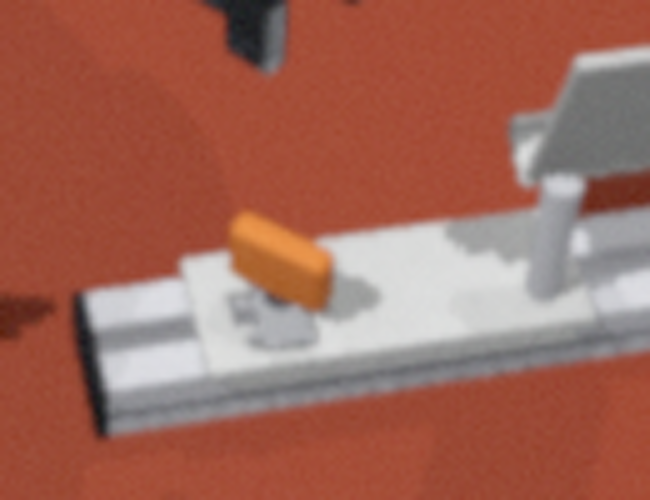

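View pics/x_side.png

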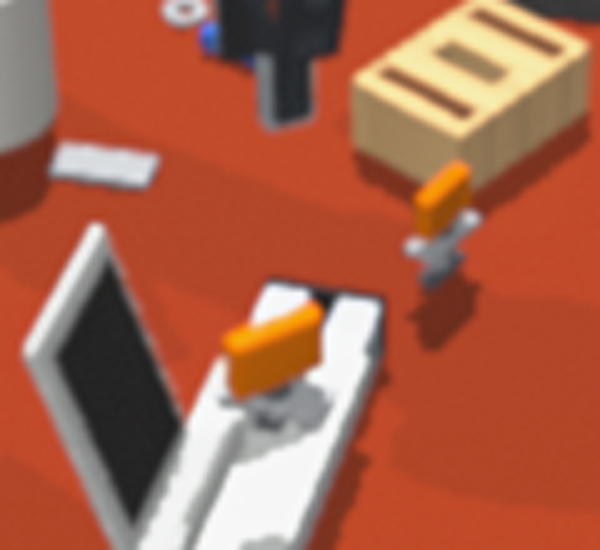

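View pics/x_wrist.png

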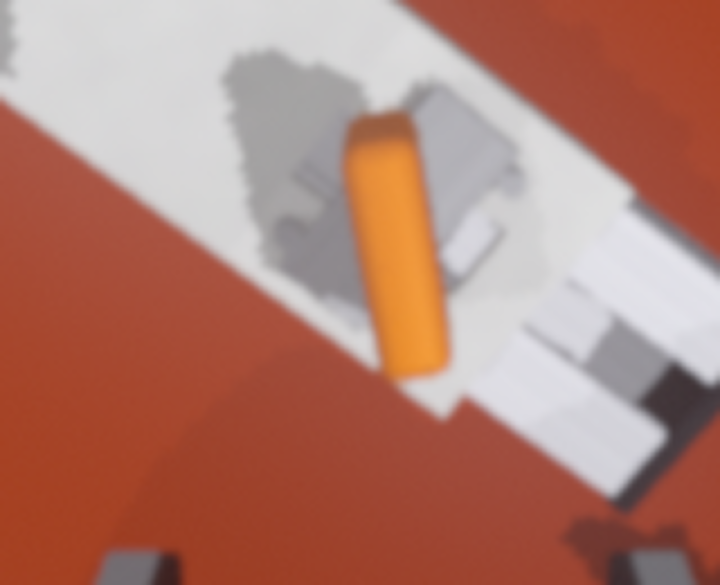

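Wrist view: the clamp is released. The plate lies square across the foot, against the pin at (510,180), and the knob (345–450, 110–380) has sprung back a little. The springback times 2 N·m/rad gives an independent check of the final moment, and I'll measure the plate and stand as well.

Run:
```python
from bench import r
from h import *
f=r.grab_frame("wrist"); im=f["image"]; w=cloud(f); z=w[...,2]; h=cv2.cvtColor(im,cv2.COLOR_RGB2HSV)
yaw=lambda a:np.degrees(np.arctan2(a[1],a[0]))
o=r.get_obs(); M=R.from_rotvec(o["orientation"]).as_matrix(); print("zyaw",yaw(M[:,2]))
m=((h[...,0]>8)&(h[...,0]<25)&(h[...,1]>150)&(z>.074)&(z<.088)).astype(np.uint8)
c=max(cv2.findContours(m,cv2.RETR_EXTERNAL,cv2.CHAIN_APPROX_NONE)[0],key=cv2.contourArea)
p=np.array([ray(f,*x,.081) for x in cv2.boxPoints(cv2.minAreaRect(c))]); print("knob",p.mean(0).round(4),[(np.linalg.norm(p[i]-p[i-1]).round(4),yaw(p[i]-p[i-1]).round(1)) for i in (1,2)],"z",np.median(z[m>0]))
px=lambda u,v:(240+(u+.5)/4.5-.5,170+(v+.5)/4.5-.5)
f2=dict(np.load("/tmp/wrist.npz"))
P=[ray(f2,*px(*q),.043) for q in ((430,85),(522,160),(445,290))]; print("plate end edge",np.linalg.norm(P[0]-P[1]),yaw(P[1]-P[0]),"side",yaw(P[1]-P[2]))
F=[ray(f2,*px(*q),.038) for q in ((633,195),(443,417))]; d=F[0]-F[1]; print("foot end",np.round(F,4),np.linalg.norm(d),yaw(d))
n=np.array([-d[1],d[0],0])/np.linalg.norm(d); print("hole",(np.sum(F,0)/2-.036*n).round(4),(np.sum(F,0)/2+.036*n).round(4))
k=(np.hypot(w[...,0]-.5711,w[...,1]-.018)<.03)&(z>.040)&(z<.05)&(h[...,1]<60); print("plate top z",np.percentile(z[k],[10,50,90]).round(4))
cv2.imwrite("pics/final_w.png",im[:,:,::-1])
g=r.grab_frame("scene"); cv2.imwrite("pics/final_s.png",g["image"][:,:,::-1])
```

```text
zyaw -58.6137628889511
knob [0.5728 0.0195 0.081 ] [(np.float64(0.0121), np.float64(-48.1)), (np.float64(0.0447), np.float64(-138.2))] z 0.0804416741531147
plate end edge 0.023573201345740938 -97.76904456536768 side 2.5102495257260347
foot end [[ 0.5978 -0.0208  0.038 ]
 [ 0.5367 -0.0138  0.038 ]] 0.061574226971014175 -6.561044402356819
hole [ 0.5631 -0.0531  0.038 ] [0.5714 0.0185 0.038 ]
plate top z [0.0418 0.0428 0.0437]
```

View pics/final_s.png

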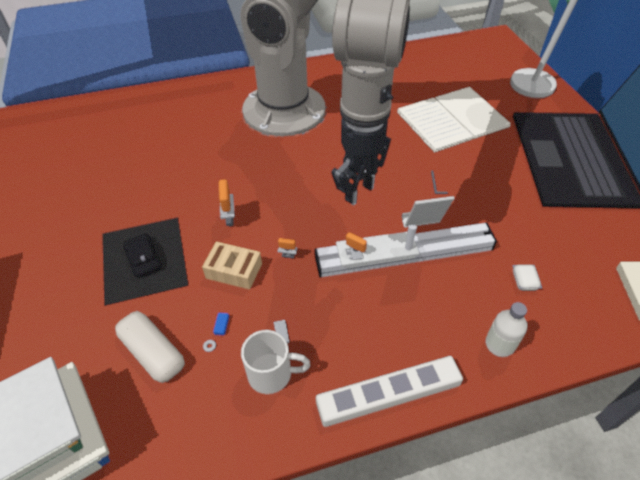

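Springback is 10.5°, which gives about 0.37 N·m, in line with the 0.35 felt. One plate-edge line gave a yaw of 2.5°, against -7.8° from the other edge. I'll settle that with an enlarged crop before handing in.

Run:
```python
from h import *
im=dict(np.load("/tmp/wrist.npz"))["image"]
cv2.imwrite("pics/y.png",cv2.resize(im[180:260,290:365],None,fx=8,fy=7.5,interpolation=cv2.INTER_CUBIC)[:,:,::-1])
```

```text
(no output)
```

View pics/y.png

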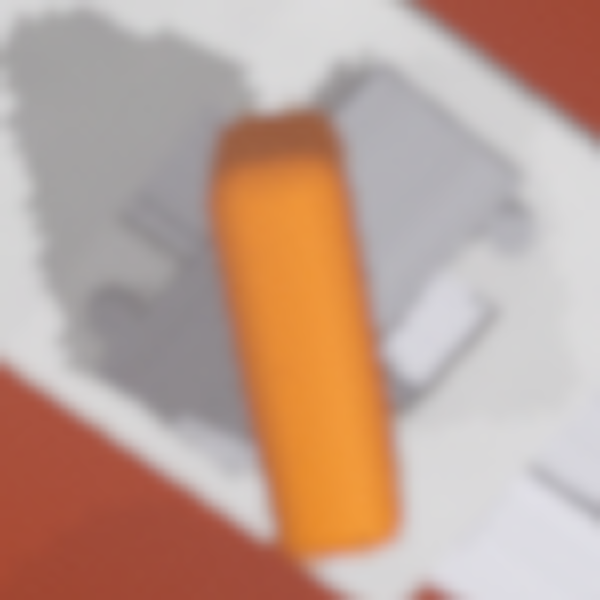

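Run:
```python
from h import *
f=dict(np.load("/tmp/wrist.npz")); yaw=lambda a:np.degrees(np.arctan2(a[1],a[0]))
P=lambda u,v,z:ray(f,290+(u+.5)/8-.5,180+(v+.5)/7.5-.5,z)
for n,a,b,z in (("end",(375,68),(512,172),.043),("side R",(385,335),(505,205),.043),("side L",(105,345),(375,68),.043),("end low",(105,350),(240,435),.043),("hole R",(405,405),(490,312),.038),("foot edge",(390,0),(600,140),.038)):
    p,q=P(*a,z),P(*b,z); print(n,p.round(4),q.round(4),np.linalg.norm(p-q).round(4),yaw(q-p).round(1))
```

```text
end [0.5967 0.0256 0.043 ] [0.5941 0.0061 0.043 ] 0.0197 -97.6
side R [0.5697 0.0074 0.043 ] [0.5903 0.0046 0.043 ] 0.0208 -7.9
side L [0.5521 0.0338 0.043 ] [0.5967 0.0256 0.043 ] 0.0453 -10.5
end low [0.5516 0.0335 0.043 ] [0.5503 0.0149 0.043 ] 0.0187 -94.0
hole R [ 5.621e-01 -2.000e-04  3.800e-02] [ 0.5773 -0.0022  0.038 ] 0.0153 -7.3
foot edge [0.6036 0.0278 0.038 ] [ 0.6017 -0.0012  0.038 ] 0.029 -93.7
```

The better edges put the plate's yaw at -7.6 to -7.9°, against -6° for the rail, so it is square within about 2°. The 2.5° reading came from a badly chosen point. The stand hasn't shifted, the bolt axis is about 2 mm from the hole's centre, and the arm is clear. Handing in.

```bash
python3 -c "
from bench import r
print(r.hand_in())"; python3 st.py
```

```text
the job is handed in; nothing more can be done
None
the job is handed in; nothing more can be done
```

I moved the middle-sized clamp bolt from the wooden block into the slot and turned it square against the pins. I then tightened it by feel, let go and handed the job in at about 22 s; no verdict was reported.

**Last checks**
- **Tightness:** the moment while turning was about 0.34–0.35 N·m (roughly 20 N). The knob's 10.5° springback gave about 0.37 N·m. Both are in the firm band, but single moment readings scattered by about 0.03 N·m.
- **Plate:** it lies flat on the foot, within about 2° of square. The bolt is about 2 mm from the hole's centre.
- **Surroundings:** the foot and hole measure in the same place as at the start, within about 1 mm. The other things on the desk look unmoved in the scene picture, and the gripper was clear and read no force.

**What disagreed or failed**
- **Fingertip length:** the fingertips ended about 10 mm short of the reported TCP, not 19 mm ahead as stated. My first grasp closed above the knob without touching it, so I regrasped 29 mm deeper.
- **Hole position:** the scene camera put the hole about 5 mm off from the wrist camera. I used the wrist camera.
- **Plate angle:** one plate-edge reading gave 2.5° because I picked a bad point. Most of the re-measured edges gave about -8°, against -6° for the rail; one shadowed edge gave -10.5°.

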